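Make up a tap overhaul set

ROBOT

A 7-joint arm with a two-finger parallel gripper is mounted at the origin on a cart in front of the work surface, level with it; the furniture and walls round the work are solid. World frame = base frame: x ahead of the robot, y to its left, z up, the work surface at z = 0. Lengths are in m, angles in rad, forces in N, time in s.
With the tool pointing down it reaches from about 0.425 to 0.975 m from the base axis. Payload 16.7 kg.
Tool frame: the origin (TCP) lies midway between the tips of the shut fingers; the grasp point (between the pads) lies manip.hold_point_z behind it (manip.hold_point_z is the distance from the TCP to the grasp point, in m); z points along the fingers, y is the direction in which the jaws open and shut (so a half turn about z gives the same grasp; the last joint's range is limited). The gripper opens to 85 mm and grips with 20 to 120 N. Pads are 22 mm wide; open, the fingers measure 114 mm over their backs; the gripper's body (76 mm by 85 mm) begins 54 mm behind the grasp point. The pads swing forward as they close: fully open they stand 13 mm farther back than shut.
Start: joints at [1.129, 0.426, 0.074, 1.606, -0.034, 1.111, -0.067], TCP at [0.195, -0.646, 0.231] pointing down, gripper open.
Joint ranges: [-2.85, 2.85], [-0.5, 2.14], [-1.23, 1.37], [0.21, 2.46], [-1.02, 4.16], [0.16, 2.05], [-2.73, 2.73]. Speed limits (rad/s): [1.89, 1.89, 2.39, 2.39, 3.01, 3.01, 3.01].

INTERFACE

Orientations are given as a unit quaternion [x, y, z, w].
In Python, from station import manip, imaging, workorder, models gives the robot as it stands. The module is installed in compiled form; this text tells all that it offers.
- The arm moves only by the tool apply_moves, never from a script. Its argument "deltas" is a list of rows, each a list of 5 numbers: the shift along the tool's x, y, z in m, then the turn about the tool's z in rad, then the closure, from 0 (fully open) to 1 (shut). In form: [[x, y, z, twist, claw], ...]. A call has 1 to 20 rows; each row shifts and turns the commanded pose from where the row before left it, along the tool's axes as they then stand; what a row does not reach is not made up. A row lasts 1/8 s, in which the tool goes at most 62.5 mm and 10.7 degrees, less where a joint would pass 70% of its speed; a pose out of reach is approached as far as the arm can. A call with a gripper value outside its range is refused whole. The fingers move at their own pace and stop on an object; "grip_force" is the grip in N (left out, the last holds). Time passes only in rows, so rows that do not move let the fingers close. It gives the time, the measured TCP pose, the force and the opening at its end, in the units of the state.
- manip.read_state(): the state, without advancing time (a new reading comes with each control period).
- imaging.camera(name): name is "scene" or "top" or "wrist"; returns the picture (420x560x3 uint8, red, green, blue); there is no depth.
- imaging.camera_model(name): a dict with "fovy" (degrees; the focal length in pixels is half the picture's height over the tangent of half this angle, whatever the lens; pixels are square), "cx", "cy" (the principal point, pixels), "extrinsics" (4x4, takes a point from world to camera coordinates). Camera axes: x right, y up, looking along -z (the intrinsics and any distortion apply to the point x, -y, -z); pixel columns grow to the right and rows downward; lengths in m; the calibration is good to about 2 mm. The wrist camera is an equidistant fisheye: a pixel r from the principal point sees the ray r / f radians off the axis. A picture is of the moment at which its call begins: read the wrist's pose just before it. camera_model takes no time and is no camera call; for the wrist camera it gives the pose at the moment of the call.
- workorder.finish_job(): hands the job in, once; it reports no verdict.
Trained networks look in the newest picture that a camera, given by its name, has taken for a name from the list of things; names that differ only in an ending like _2 or _b are one class to them, and where a whole thing is asked for, a point or a joint stands for the part that bears it (a point fixed in the world has none). Each returns a list of dicts, best first, with "p" (0 to 1); they miss things now and then, are a little off and sometimes report something else, mostly with a low value. They report only what shows in the picture. A call takes as long as a camera call. They do not tell look-alikes from the thing itself.
- models.look_for(camera, name): "bbox" ([centre column, centre row, width, height] in pixels, round what is visible of it).
- models.landmark_of(camera, name): "location" ([column, row] in pixels: a listed point, or the origin of a listed thing).
The state is a dict: "clock": time; "joints": joint angles; "dq": joint speeds; "joint_torque": joint torques, N m; "ee_pos": TCP position; "tcp_rot": TCP orientation; "force": force on the tool from outside, world axes, zero at the start; "ft_torque": the same for the moment, N m; "finger_gap": finger opening in m.
Only numpy, scipy, OpenCV 4.12 (cv2) and the standard library are available. Lean on these libraries where they do the work, as an engineer would, in place of code of your own. Each camera call takes 0.05 s, during which the arm holds its last target.

TASK

Make up the overhaul set for a two-handle tap in the wooden parts block. Stand each of the two upright brass cartridges in one of the block's two deep holes, put a flat chrome collar down over the stem of each so that the pairs stay together, and set the aerator right way up in the shallow round seat. The tall chrome collar and the worn brass cartridge lying on its side do not belong to the set: leave them where they are.

Things in the scene. Friction and masses are not known exactly. Their poses are not given: they have to be found in the camera images.
- parts_block: brown wooden parts block with dark end pieces, fixed, 88 x 250 x 26 mm; origin: centre of its underside, y along its length, z up. Round openings in its top: two deep holes, 34 mm wide, at (0, -78) and (0, -4) mm, floors 12 mm above the underside; one wider shallow seat, 48 mm wide, at (0, 69) mm, floor 18 mm above the underside. Stands left or right, turned up to 12 degrees
- brass_cartridge_1: upright brass tap cartridge, 59 mm tall, 85 g; origin on its axis 2 mm below the face it stands on, z up. Heights from the origin: round foot 16 mm wide to 25 mm, round flange 27 mm wide at 26 to 35 mm, hexagon 20 to 22 mm wide to 41 mm, round shoulder 18 mm wide to 45 mm, stem 10 mm wide to 59 mm. Topples beyond about 15 degrees. Fits either deep hole
- brass_cartridge_2: upright brass tap cartridge, 59 mm tall, 85 g; origin on its axis 2 mm below the face it stands on, z up. Heights from the origin: round foot 16 mm wide to 25 mm, round flange 27 mm wide at 26 to 35 mm, hexagon 20 to 22 mm wide to 41 mm, round shoulder 18 mm wide to 45 mm, stem 10 mm wide to 59 mm. Topples beyond about 15 degrees. Like the other one
- flat_collar_1: flat chrome collar: low ring 32 mm in outer diameter, 14 mm tall, the hole 23 mm wide and right through, lying flat, 30 g; either way up. Origin: centre of its underside, z up. On a cartridge it drops past stem and shoulder and rests on the hexagon or flange, underside 35 to 45 mm above the cartridge's origin. Fits either cartridge
- flat_collar_2: flat chrome collar: low ring 32 mm in outer diameter, 14 mm tall, the hole 23 mm wide and right through, lying flat, 30 g; either way up. Origin: centre of its underside, z up. On a cartridge it drops past stem and shoulder and rests on the hexagon or flange, underside 35 to 45 mm above the cartridge's origin. Like the other one
- aerator: chrome tap aerator: short closed cylinder 27 mm across at the rim (fingers close to 22 mm on it), 18 mm tall, dark mesh on its top face, standing upright, 22 g. Origin: on its axis, 1 mm below the face it stands on, z up
- tall_collar: tall chrome collar, to be left alone: 28 mm across and 22 mm tall, with notches and an inner thread seen from above; taller and narrower than the flat collars. Origin: centre of its underside; z up
- worn_cartridge: worn brass cartridge, to be left alone: the same kind as the upright ones but lying on its side, 60 mm long along its own y axis, 27 mm wide and high. Origin: centre of its underside; z up
There are look-alikes about, which are no part of the job. Leave any pink look-alike of the brass_cartridge_1 alone. What is shaped like the aerator but turquoise is not meant.

How it is judged:
By the outcome, as a careful person would: the job done as asked, in the order asked, and still so for the second after the job is handed in, with the robot touching nothing.
It also fails if it takes over 112 s, if anything falls off the work surface, if the arm or the gripper's body presses on something with over 40 N, if the wrist force passes 120 N, or if a joint passes its speed limit or range.

## Working session

There is one attempt and no reset: what is moved stays moved. The work goes in short steps, Python scripts to look and compute and a tool call to move; the robot and the scene stay as the last step left them, time stands still between calls to the robot, and variables do not carry over. Pictures are saved under pics/ and viewed, and the job is handed in when it is done.

Besides the shell and the picture viewer there is one more tool, called after "Call:" as name([rows], argument=value, ...), one row to a line, values as JSON. apply_moves: Moves the arm, as the interface text tells. Its arguments: {"type":"object","properties":{"deltas":{"type":"array"},"grip_force":{"type":"number"}},"required":["deltas"]}

```bash
ls; mkdir -p pics; python3 - <<'E'
from station import manip, imaging, workorder, models
import cv2
print(manip.read_state()); print(manip.hold_point_z)
for n in("scene","top","wrist"):
    im=imaging.camera(n); cv2.imwrite(f"pics/{n}0.png",im[:,:,::-1])
    print(n,imaging.camera_model(n))
E
```

```text
pics
{'clock': 0.0, 'joints': array([ 1.12846148,  0.42676219,  0.07385672,  1.60664424, -0.03409592,
        1.11080249, -0.06713034]), 'dq': array([ 0.00133675,  0.00087782,  0.0001974 ,  0.00032483,  0.00019888,
       -0.00026396, -0.00205061]), 'joint_torque': array([-2.37864715e-04, -9.49815059e+01,  3.76040116e+00, -4.63507175e+01,
        1.89931656e-02,  1.04182944e-02, -1.12020234e-04]), 'ee_pos': array([ 0.19469128, -0.64586294,  0.23057422]), 'tcp_rot': array([ 9.89304738e-01,  1.45861836e-01, -1.52543626e-04, -6.60934959e-04]), 'force': array([ 0.15655412, -0.89015731,  0.27993282]), 'ft_torque': array([-0.08427471,  0.00527729, -0.01040261]), 'finger_gap': 0.08555927260514813}
0.0187
scene {'fovy': 51.92001208798481, 'cx': 281.1780722383363, 'cy': 211.70338783178607, 'extrinsics': array([[-0.8583495 , -0.51286804, -0.01423046,  0.46426799],
       [ 0.25312144, -0.44743056,  0.85775021, -0.1906288 ],
       [-0.44627982,  0.73264743,  0.5138697 , -0.67380496],
       [ 0.        ,  0.        ,  0.        ,  1.        ]])}
top {'fovy': 42.333138596876864, 'cx': 280.1331894738905, 'cy': 204.7945822643838, 'extrinsics': array([[ 0.02046553, -0.99977307,  0.00591374, -0.07131618],
       [ 0.98100017,  0.02122193,  0.19284267, -0.55362535],
       [-0.19292441,  0.00185475,  0.98121187, -0.99922612],
       [ 0.        ,  0.        ,  0.        ,  1.        ]])}
wrist {'fovy': 65.70646984690485, 'cx': 278.4086914288302, 'cy': 207.53400889170553, 'extrinsics': array([[ 2.88927385e-01, -9.57350945e-01, -3.66713990e-04,
        -6.74304113e-01],
       [ 9.20653364e-01,  2.77957097e-01, -2.74111721e-01,
         3.69353207e-02],
       [ 2.62523045e-01,  7.88607662e-02,  9.61697785e-01,
        -3.78740286e-01],
       [ 0.00000000e+00,  0.00000000e+00,  0.00000000e+00,
         1.00000000e+00]])}
```

View pics/scene0.png

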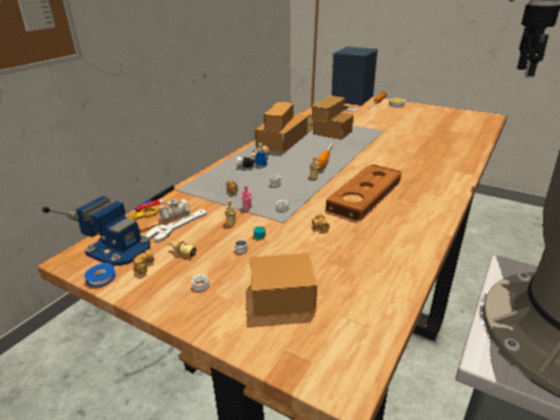

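View pics/top0.png

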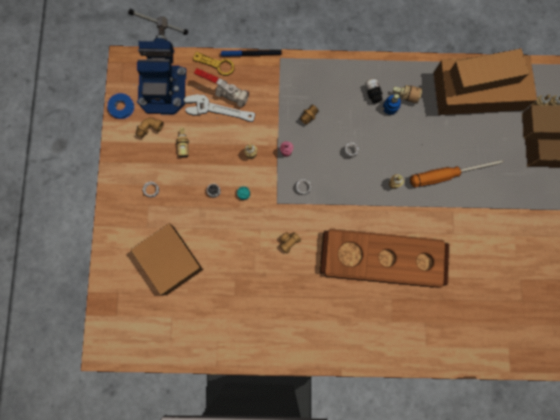

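View pics/wrist0.png

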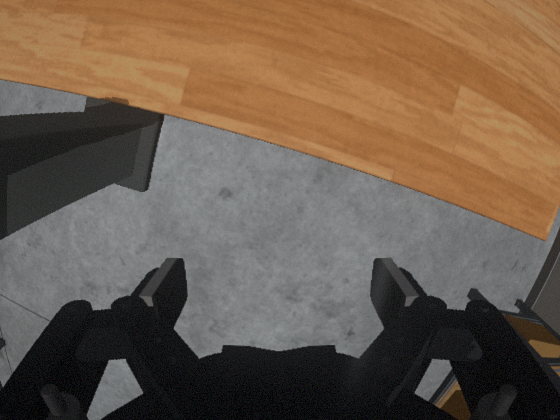

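```bash
cat > h.py <<'E'
from station import manip, imaging, workorder, models
import cv2, numpy as np
from scipy.spatial.transform import Rotation as R
def ray(cam,px,M=None):
    M=M or imaging.camera_model(cam); E=np.array(M["extrinsics"]); f=210/np.tan(np.radians(M["fovy"])/2)
    u=(px[0]-M["cx"])/f; v=(px[1]-M["cy"])/f
    if cam=="wrist":
        r=np.hypot(u,v); s=np.sin(r)/max(r,1e-9); d=np.array([u*s,-v*s,-np.cos(r)])
    else: d=np.array([u,-v,-1.])
    d/=np.linalg.norm(d)
    return -E[:3,:3].T@E[:3,3], E[:3,:3].T@d
def onz(cam,px,z,M=None):
    o,d=ray(cam,px,M); return o+d*(z-o[2])/d[2]
def tri(rays):
    A=np.zeros((3,3));b=np.zeros(3)
    for o,d in rays:
        P=np.eye(3)-np.outer(d,d);A+=P;b+=P@o
    x=np.linalg.solve(A,b)
    return x,[np.linalg.norm((np.eye(3)-np.outer(d,d))@(x-o)) for o,d in rays]
def proj(cam,p,M=None):
    M=M or imaging.camera_model(cam); E=np.array(M["extrinsics"]); f=210/np.tan(np.radians(M["fovy"])/2)
    c=E[:3,:3]@np.asarray(p)+E[:3,3]; x,y,z=c[0],-c[1],-c[2]
    if cam=="wrist":
        rr=np.hypot(x,y); t=np.arctan2(rr,z); return np.array([M["cx"]+f*t*x/rr,M["cy"]+f*t*y/rr])
    return np.array([M["cx"]+f*x/z,M["cy"]+f*y/z])
def snap(cam,name=None,crop=None,k=1):
    M=imaging.camera_model(cam); im=imaging.camera(cam)[:,:,::-1].copy()
    if name:
        o=im
        if crop: x0,y0,x1,y1=crop; o=o[y0:y1,x0:x1]
        cv2.imwrite("pics/"+name,cv2.resize(o,None,fx=k,fy=k,interpolation=cv2.INTER_CUBIC))
    return M,im
E
python3 - <<'E'
from h import *
a=cv2.imread("pics/top0.png"); cv2.imwrite("pics/topz.png",cv2.resize(a[90:290,120:460],None,fx=2.3,fy=2.3,interpolation=2))
a=cv2.imread("pics/scene0.png"); cv2.imwrite("pics/scenez.png",cv2.resize(a[130:300,130:410],None,fx=2.8,fy=2.8,interpolation=2))
for n in ["parts_block","brass_cartridge_1","flat_collar_1","aerator","tall_collar","worn_cartridge"]:
  for c in("top","scene"):
    for d in models.landmark_of(c,n): 
      if d["p"]>.1: print(n,c,np.round(d["location"],1),round(d["p"],2), np.round(onz(c,d["location"],0.0),3))
E
```

```text
parts_block top [383.1 258.8] 0.96 [ 0.46  -0.269  0.   ]
parts_block scene [359.7 194.1] 0.59 [ 0.468 -0.259  0.   ]
brass_cartridge_1 top [391.9 183.2] 0.66 [ 0.616 -0.289  0.   ]
brass_cartridge_1 top [249.9 153.4] 0.52 [0.673 0.005 0.   ]
brass_cartridge_1 top [184.5 145.2] 0.48 [0.688 0.142 0.   ]
brass_cartridge_1 top [286.1 151. ] 0.44 [ 0.68 -0.07  0.  ]
brass_cartridge_1 scene [234.2 221.9] 0.77 [0.664 0.001 0.   ]
brass_cartridge_1 scene [314.6 176. ] 0.72 [ 0.612 -0.295  0.   ]
brass_cartridge_1 scene [246.4 207. ] 0.72 [ 0.678 -0.068  0.   ]
flat_collar_1 top [151.2 190.4] 0.46 [0.59  0.205 0.   ]
flat_collar_1 top [304.1 190.4] 0.43 [ 0.597 -0.108  0.   ]
flat_collar_1 scene [199.4 286.1] 0.75 [0.589 0.209 0.   ]
flat_collar_1 scene [281.6 209.4] 0.49 [ 0.599 -0.099  0.   ]
aerator top [242.  194.2] 0.69 [0.586 0.019 0.   ]
aerator top [218.3 188.9] 0.44 [0.596 0.068 0.   ]
aerator scene [240.5 250.2] 0.53 [0.588 0.082 0.   ]
aerator scene [257.1 233.1] 0.48 [0.594 0.013 0.   ]
tall_collar top [353.1 151.1] 0.67 [ 0.683 -0.21   0.   ]
tall_collar scene [202.9 288. ] 0.59 [0.58 0.21 0.  ]
tall_collar scene [277.3 181.3] 0.55 [ 0.684 -0.219  0.   ]
worn_cartridge top [183.8 143.1] 0.71 [0.693 0.144 0.   ]
worn_cartridge scene [185.7 250.1] 0.73 [0.686 0.137 0.   ]
worn_cartridge scene [280.8 207.7] 0.28 [ 0.605 -0.105  0.   ]
```

```bash
python3 -c "
from h import *; print(manip.read_state()['clock'])"
```

```text
0.75
```

View pics/topz.png

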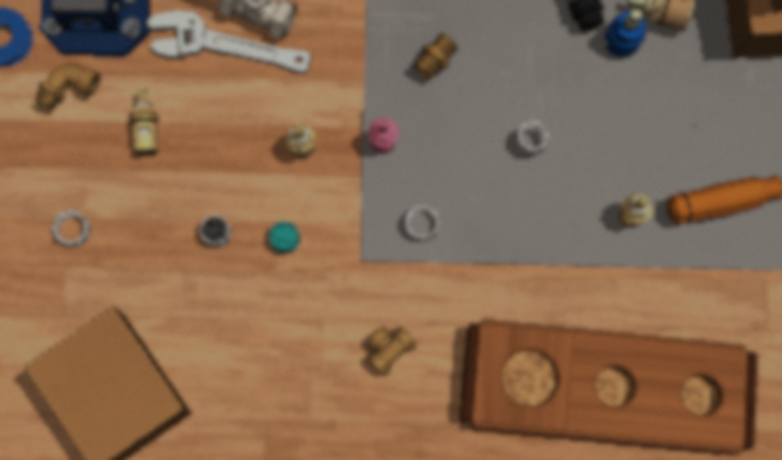

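View pics/scenez.png

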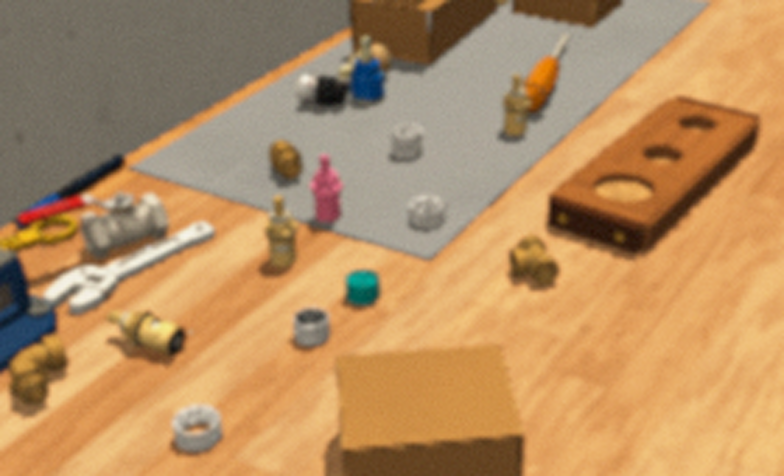

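The top view shows the cartridges at (251,151) and (397,181), and the pink decoy at (286,149). The flat collars are at (151,189) and (304,187), the narrower tall collar at (350,150). The aerator is at (213,191), with the turquoise decoy at (243,193). The block's openings are at (350,254), (387,258) and (424,262). Next I'll move over the work and measure.

Call:
apply_moves([
  [0,0,0,-0.1826,0],
  [0,0,0,-0.1826,0],
  [0,0,0,-0.1826,0],
  [0,0,0,-0.1826,0],
  [0,0,0,-0.1826,0],
  [0,0,0,-0.1826,0],
  [0,0,0,-0.1826,0],
  [0.038,0.0315,0,0,0],
  [0.038,0.0315,0,0,0],
  [0.038,0.0315,0,0,0],
  [0.038,0.0315,0,0,0],
  [0.038,0.0315,0,0,0],
  [0.038,0.0315,0,0,0],
  [0.038,0.0315,0,0,0],
  [0.038,0.0315,0,0,0],
  [0.038,0.0315,0,0,0],
  [0.038,0.0315,0,0,0],
  [0.038,0.0315,0,0,0],
  [0,0,0,0,0],
], grip_force=40)

```text
clock: 3.12
ee_pos: [0.5435, -0.2243, 0.2315]
tcp_rot: [0.705, 0.709, 0.001, -0.0]
force: [-0.1, -0.4, 0.2]
finger_gap: 0.0852
```

```bash
cat >> h.py <<'E'
def pose():
    s=manip.read_state(); Rm=R.from_quat(s["tcp_rot"]).as_matrix()
    print("t",round(s["clock"],2),"tcp",np.round(s["ee_pos"],4),"yaw",round(np.degrees(np.arctan2(Rm[1,0],Rm[0,0])),2),"zax",np.round(Rm[:,2],3),"F",np.round(s["force"],1),"gap",round(s["finger_gap"],4)); return s,Rm
E
python3 - <<'E'
from h import *
pose(); M,im=snap("wrist","w1.png",None,1.4)
for n in ["parts_block","brass_cartridge_1","flat_collar_1","aerator","tall_collar"]:
    for d in models.landmark_of("wrist",n):
      if d["p"]>.1: print(n,np.round(d["location"],1),round(d["p"],2), np.round(onz("wrist",d["location"],0.0,M),4))
import pickle; pickle.dump(M,open("M1.pkl","wb"))
E
```

```text
t 3.12 tcp [ 0.5435 -0.2243  0.2315] yaw 90.33 zax [ 0.001  0.001 -1.   ] F [-0.1 -0.4  0.2] gap 0.0852
parts_block [208.7 211. ] 0.65 [ 0.4578 -0.2662  0.    ]
brass_cartridge_1 [334. 231.] 0.95 [ 0.6118 -0.291   0.    ]
brass_cartridge_1 [392.1  51.8] 0.92 [ 0.6758 -0.0695  0.    ]
flat_collar_1 [331.2  76.3] 0.72 [ 0.6021 -0.1053  0.    ]
flat_collar_1 [393.7 166.2] 0.18 [ 0.6823 -0.2083  0.    ]
tall_collar [394.7 162. ] 0.91 [ 0.6832 -0.2031  0.    ]
```

View pics/w1.png

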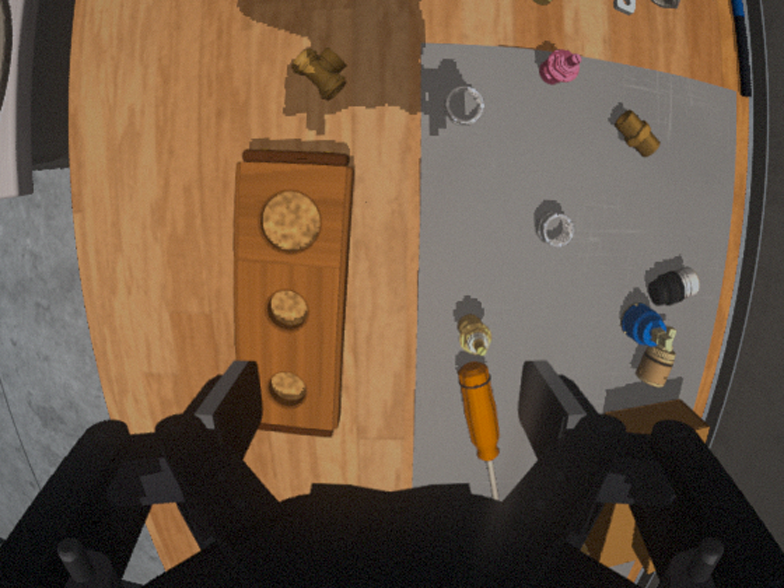

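```bash
python3 - <<'E'
from h import *
import pickle; M=pickle.load(open("M1.pkl","rb")); T=imaging.camera_model("top"); S=imaging.camera_model("scene")
W=[(207.9,157.1),(205.7,219.3),(205.7,276.4)]
# top crop scale 2.3 offset 120,90 
Tp=[(530/2.3+120,377/2.3+90),(614/2.3+120,386/2.3+90),(701/2.3+120,395/2.3+90)]
Sp=[(624/2.8+130,191/2.8+130),(662/2.8+130,155/2.8+130),(697/2.8+130,122/2.8+130)]
P=[]
for w,t,s in zip(W,Tp,Sp):
    print("w",np.round(onz("wrist",w,.026,M),4),"t",np.round(onz("top",t,.026,T),4),"s",np.round(onz("scene",s,.026,S),4),"tri wt",np.round(tri([ray("wrist",w,M),ray("top",t,T)])[0],4))
# block corner edges in wrist
for n,t,s in [("B",(637,212),None)]: pass
def pr(n,rs): 
    x,e=tri(rs); print(n,np.round(x,4),np.round(e,4))
# cartridge stem top: top crop , wrist
Bt=onz("top",(639/2.3+120,201/2.3+90),.057,T); print("B stem top",Bt)
print("B wrist stem top z57", onz("wrist",(478/1.4,347/1.4),.057,M))
pr("B landmark",[ray("wrist",(334,231),M),ray("top",(391.9,183.2),T),ray("scene",(314.6,176),S)])
pr("coll2",[ray("wrist",(331.2,76.3),M),ray("top",(304.1,190.4),T),ray("scene",(281.6,209.4),S)])
pr("A",[ray("top",(249.9,153.4),T),ray("scene",(234.2,221.9),S)])
pr("coll1",[ray("top",(151.2,190.4),T),ray("scene",(199.4,286.1),S)])
pr("aer",[ray("top",(218.3,188.9),T),ray("scene",(240.5,250.2),S)])
a=cv2.imread("pics/w1.png")
cv2.imwrite("pics/w1z.png",cv2.resize(a[290:380,430:530],None,fx=6,fy=6,interpolation=2))
E
```

```text
w [ 0.4654 -0.1971  0.026 ] t [ 0.4653 -0.1996  0.026 ] s [ 0.4582 -0.187   0.026 ] tri wt [ 0.4653 -0.1983  0.0262]
w [ 0.4595 -0.2684  0.026 ] t [ 0.4592 -0.2712  0.026 ] s [ 0.4545 -0.2632  0.026 ] tri wt [ 0.4591 -0.2707  0.0227]
w [ 0.4541 -0.3423  0.026 ] t [ 0.4531 -0.3451  0.026 ] s [ 0.4507 -0.3408  0.026 ] tri wt [ 0.4531 -0.346   0.0205]
B stem top [ 0.61410969 -0.2890033   0.057     ]
B wrist stem top z57 [ 0.61061677 -0.28966301  0.057     ]
B landmark [ 0.6122 -0.2897  0.0028] [0.0009 0.0033 0.0024]
coll2 [ 0.6012 -0.1063 -0.0044] [0.0022 0.004  0.0018]
A [0.6681 0.0029 0.0014] [0.0052 0.0052]
coll1 [ 0.5911  0.2064 -0.0032] [0.0005 0.0005]
aer [ 0.5985  0.0691 -0.0115] [0.0002 0.0002]
```

View pics/w1z.png

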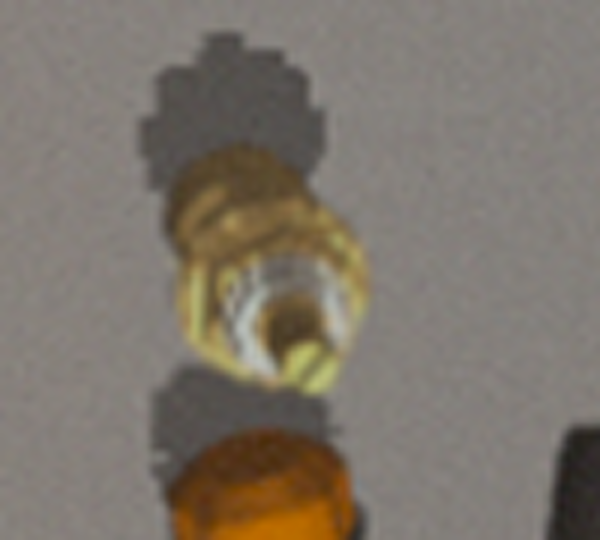

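```bash
python3 - <<'E'
from h import *
import pickle; M=pickle.load(open("M1.pkl","rb"))
for p,z in [((343.8,250.6),.057),((339.9,243.4),.033),((338,258),.025),((338,258),.01)]: print(np.round(onz("wrist",p,z,M),4))
E
```

```text
[ 0.6135 -0.2929  0.057 ]
[ 0.6136 -0.2942  0.033 ]
[ 0.6143 -0.3164  0.025 ]
[ 0.6174 -0.3233  0.01  ]
```

Call:
apply_moves([
  [-0.0226,0.0232,0.02,0,0.2],
  [-0.0226,0.0232,0.04,0,0.2],
  [-0.0226,0.0232,0.04,0,0.2],
  [0,0,0.045,0,0.2],
  [0,0,0.04,0,0.2],
  [0,0,0,0,0.2],
])

```text
clock: 4.18
ee_pos: [0.6085, -0.296, 0.0435]
tcp_rot: [0.707, 0.707, -0.001, -0.002]
force: [0.5, -0.6, 0.7]
finger_gap: 0.0685
```

```bash
python3 - <<'E'
from h import *
pose(); M,im=snap("wrist","w2.png",None,1.4)
E
```

```text
t 4.17 tcp [ 0.6085 -0.296   0.0435] yaw 89.95 zax [-0.005  0.002 -1.   ] F [ 0.5 -0.6  0.7] gap 0.0685
```

View pics/w2.png

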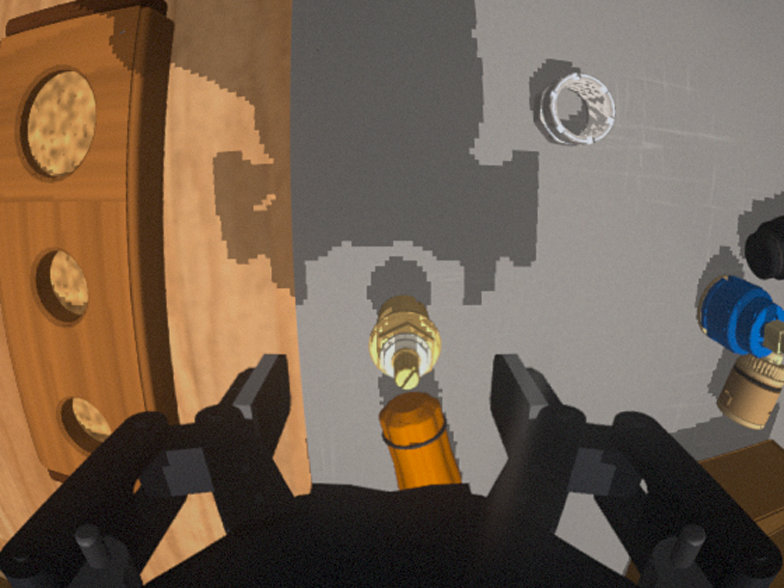

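```bash
python3 - <<'E'
from h import *
M=imaging.camera_model("wrist")
for p,z in [((405/1.4,378/1.4),.057),((404/1.4,345/1.4),.035)]: print(np.round(onz("wrist",p,z,M),4))
pose()
E
```

```text
[ 0.6142 -0.2941  0.057 ]
[ 0.6144 -0.2917  0.035 ]
t 4.22 tcp [ 0.6101 -0.2964  0.046 ] yaw 89.96 zax [-0.002  0.001 -1.   ] F [-0.3 -0.2  1. ] gap 0.0687
```

Call:
apply_moves([
  [0.003,0.004,0.013,0,0.2],
  [0,0,0.013,0,0.2],
  [0,0,0,0,0.5],
  [0,0,0,0,0.8],
  [0,0,0,0,0.9],
  [0,0,0,0,0.9],
  [0,0,0,0,0.9],
])

```text
clock: 5.1
ee_pos: [0.6151, -0.2931, 0.0208]
tcp_rot: [0.707, 0.707, 0.0, 0.0]
force: [-2.0, -0.4, 6.1]
finger_gap: 0.0246
```

```bash
python3 - <<'E'
from h import *
pose(); M,im=snap("wrist","w3.png",(100,150,460,420),2.0)
E
```

```text
t 5.1 tcp [ 0.6151 -0.2931  0.0208] yaw 90.0 zax [ 0.001 -0.    -1.   ] F [-2.  -0.4  6.1] gap 0.0246
```

View pics/w3.png

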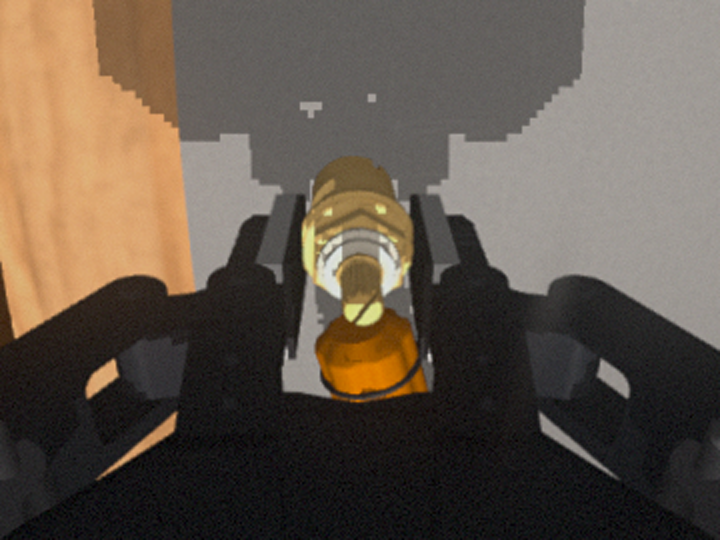

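Call:
apply_moves([
  [0,0,-0.02,0,0.9],
  [0,0,-0.03,0,0.9],
  [-0.0126,-0.0403,-0.01,0,0.9],
  [-0.0127,-0.0404,0,0,0.9],
  [-0.0127,-0.0404,0,0,0.9],
  [-0.0127,-0.0404,0,0,0.9],
  [0,0,0,0,0.9],
  [0,0,0,0,0.9],
])

```text
clock: 6.15
ee_pos: [0.4542, -0.3438, 0.0814]
tcp_rot: [0.707, 0.707, 0.0, 0.001]
force: [0.4, 0.3, -0.3]
finger_gap: 0.0246
```

```bash
python3 - <<'E'
from h import *
pose(); M,im=snap("wrist","w4.png",(60,100,500,420),1.8)
import pickle; pickle.dump(M,open("M4.pkl","wb"))
for n in ((.4536,-.3437,.026),(.4593,-.270,.026),(.4653,-.1985,.026)): print(proj("wrist",n,M), (proj("wrist",n,M)-[60,100])*1.8)
E
```

```text
t 6.15 tcp [ 0.4542 -0.3438  0.0814] yaw 90.01 zax [ 0.001 -0.001 -1.   ] F [ 0.4  0.3 -0.3] gap 0.0246
[278.73481142 226.36193556] [393.72266055 227.451484  ]
[288.27886765 110.06097781] [410.90196177  18.10976007]
[298.02151392  -1.20464016] [ 428.43872505 -182.16835229]
```

View pics/w4.png

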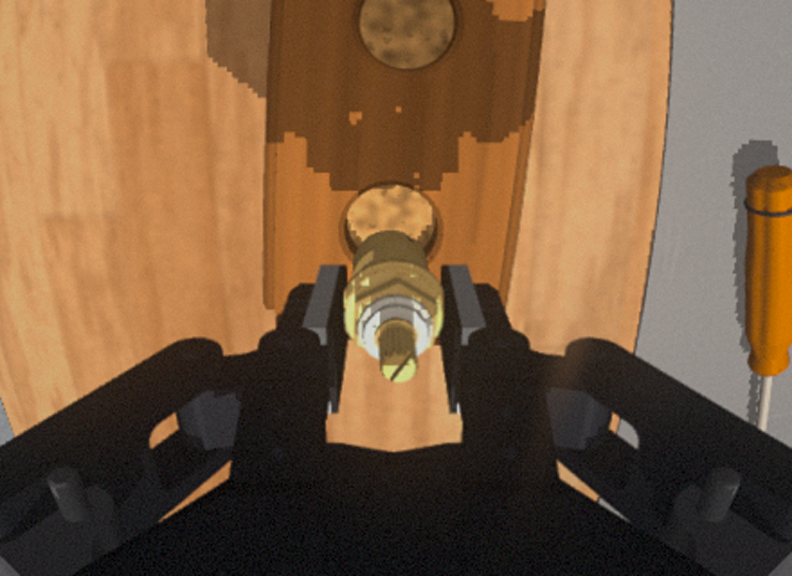

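```bash
python3 - <<'E'
from h import *
import pickle; M=pickle.load(open("M4.pkl","rb"))
f=lambda x,y,z: print(np.round(onz("wrist",(x/1.8+60,y/1.8+100),z,M),4))
f(397,369,.1176); f(393,300,.095); f(392,227,.026); f(407,20,.026)
E
```

```text
[ 0.4542 -0.3442  0.1176]
[ 0.4533 -0.3386  0.095 ]
[ 0.453  -0.3435  0.026 ]
[ 0.458  -0.2706  0.026 ]
```

Call:
apply_moves([
  [0,0,0.02,0,0.9],
  [0,0,0.018,0,0.9],
  [0,0,0.008,0,0.9],
  [0,0,0.002,0,0.9],
  [0,0,0,0,0.9],
  [0,0,0,0,0.9],
])

```text
clock: 6.95
ee_pos: [0.4536, -0.3439, 0.0328]
tcp_rot: [0.707, 0.707, 0.0, 0.0]
force: [-0.7, 0.2, -0.7]
finger_gap: 0.0246
```

Call:
apply_moves([
  [0,0,0.001,0,0.9],
  [0,0,0,0,0.9],
  [0,0,0,0,0.8],
  [0,0,0,0,0.6],
  [0,0,0,0,0.4],
  [0,0,0,0,0.3],
  [0,0,0,0,0.3],
])

```text
clock: 7.82
ee_pos: [0.4534, -0.3437, 0.0314]
tcp_rot: [0.707, 0.707, 0.0, 0.0]
force: [-0.1, -0.2, -0.4]
finger_gap: 0.0596
```

```bash
python3 - <<'E'
from h import *
pose(); M,im=snap("wrist","w5.png",(60,100,500,420),1.8)
import pickle; pickle.dump(M,open("M5.pkl","wb"))
E
```

```text
t 7.83 tcp [ 0.4534 -0.3437  0.0314] yaw 90.01 zax [ 0.  0. -1.] F [-0.1 -0.2 -0.4] gap 0.0596
```

View pics/w5.png

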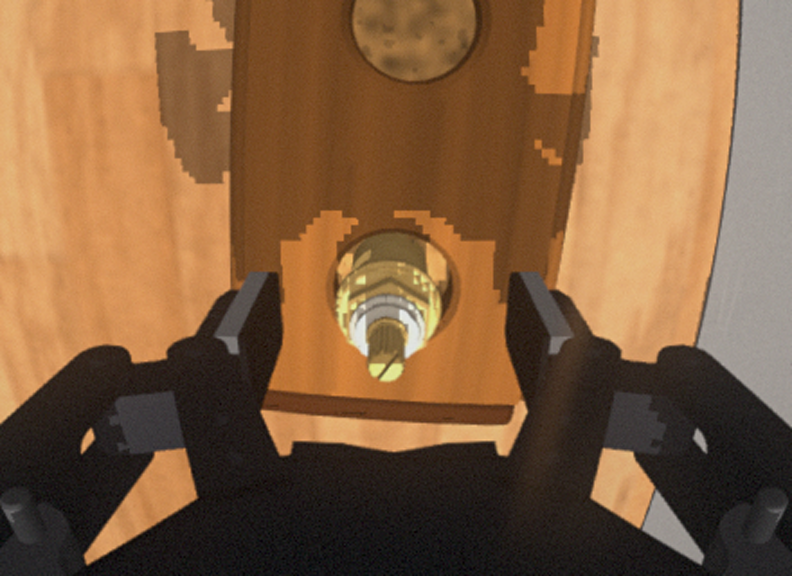

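```bash
python3 - <<'E'
from h import *
import pickle; M=pickle.load(open("M5.pkl","rb"))
f=lambda x,y,z: print(np.round(onz("wrist",(x/1.8+60,y/1.8+100),z,M),4))
f(386,369,.067); f(393,285,.026); f(415,22,.026)
E
```

```text
[ 0.451  -0.3444  0.067 ]
[ 0.4525 -0.3431  0.026 ]
[ 0.458 -0.272  0.026]
```

Call:
apply_moves([
  [0,0,-0.05,0,0.2],
  [0,0,-0.05,0,0.2],
  [0.043,0.0268,-0.02,0,0.2],
  [0.0433,0.0268,0,0,0.2],
  [0.0433,0.0268,0,0,0.2],
  [0.0433,0.0268,0,0,0.2],
  [0.0433,0.0268,0,0,0.2],
  [0.0433,0.0268,0,0,0.2],
  [0.0433,0.0268,0,0,0.2],
  [0.0433,0.0268,0.02,0,0.2],
  [0,0,0.03,0,0.2],
  [0,0,0,0,0.2],
  [0,0,0,0,0.2],
])

```text
clock: 9.5
ee_pos: [0.6679, 0.0016, 0.1023]
tcp_rot: [0.707, 0.707, 0.0, 0.0]
force: [0.4, 0.3, 0.3]
finger_gap: 0.0685
```

```bash
python3 - <<'E'
from h import *
pose(); M,im=snap("wrist","w6.png",None,1.4)
import pickle; pickle.dump(M,open("M6.pkl","wb"))
for n in ["brass_cartridge_1","flat_collar_1","aerator"]:
    for d in models.landmark_of("wrist",n):
      if d["p"]>.1: print(n,np.round(d["location"],1),round(d["p"],2), np.round(onz("wrist",d["location"],0.0,M),4))
E
```

```text
t 9.5 tcp [0.6679 0.0016 0.1023] yaw 89.95 zax [ 0.001 -0.    -1.   ] F [0.4 0.3 0.3] gap 0.0685
brass_cartridge_1 [289.7 284.8] 0.64 [ 0.6767 -0.068   0.    ]
brass_cartridge_1 [279.9 201.7] 0.59 [0.6682 0.0058 0.    ]
flat_collar_1 [207.7 320.7] 0.78 [ 0.6012 -0.1084  0.    ]
aerator [174.5 111.2] 0.66 [0.5871 0.0782 0.    ]
aerator [176.9 189. ] 0.61 [0.5859 0.0165 0.    ]
```

View pics/w6.png

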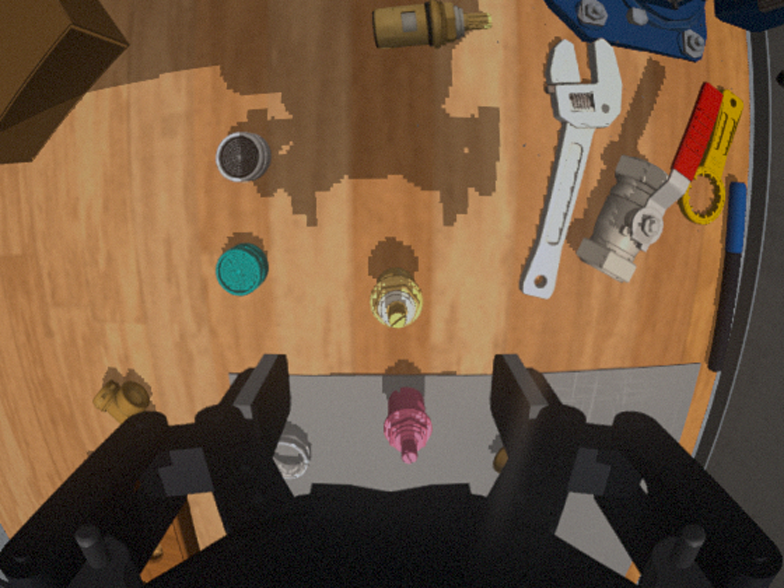

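```bash
python3 - <<'E'
from h import *
import pickle; M=pickle.load(open("M6.pkl","rb"))
f=lambda x,y,z: print(np.round(onz("wrist",(x/1.4,y/1.4),z,M),4))
f(397,317,.057); f(396,297,.035); f(243,157,.017)
E
```

```text
[0.6702 0.0053 0.057 ]
[0.6701 0.0078 0.035 ]
[0.5919 0.0771 0.017 ]
```

Call:
apply_moves([
  [0.004,0.002,0.04,0,0.2],
  [0,0,0.03,0,0.2],
  [0,0,0.012,0,0.2],
  [0,0,0,0,0.4],
  [0,0,0,0,0.7],
  [0,0,0,0,0.9],
  [0,0,0,0,0.9],
  [0,0,0,0,0.9],
])

```text
clock: 10.7
ee_pos: [0.6707, 0.0065, 0.0209]
tcp_rot: [0.707, 0.707, 0.001, 0.001]
force: [-0.7, 0.6, 6.5]
finger_gap: 0.0244
```

Call:
apply_moves([
  [0,0,-0.03,0,0.9],
  [0,0,-0.04,0,0.9],
  [-0.0397,-0.0303,-0.01,0,0.9],
  [-0.0397,-0.0303,0,0,0.9],
  [-0.0397,-0.0303,0,0,0.9],
  [-0.0396,-0.0303,0,0,0.9],
  [-0.0396,-0.0303,0,0,0.9],
  [-0.0396,-0.0303,0,0,0.9],
  [-0.0396,-0.0303,0.02,0,0.9],
  [0,0,0,0,0.9],
  [0,0,0,0,0.9],
])

```text
clock: 12.08
ee_pos: [0.4582, -0.271, 0.08]
tcp_rot: [0.707, 0.707, 0.0, 0.0]
force: [0.5, 0.2, -0.8]
finger_gap: 0.0245
```

```bash
python3 - <<'E'
from h import *
pose(); M,im=snap("wrist","w7.png",(60,100,500,420),1.8)
import pickle; pickle.dump(M,open("M7.pkl","wb"))
E
```

```text
t 12.07 tcp [ 0.4582 -0.271   0.08  ] yaw 89.99 zax [ 0.001 -0.    -1.   ] F [ 0.5  0.2 -0.8] gap 0.0245
```

View pics/w7.png

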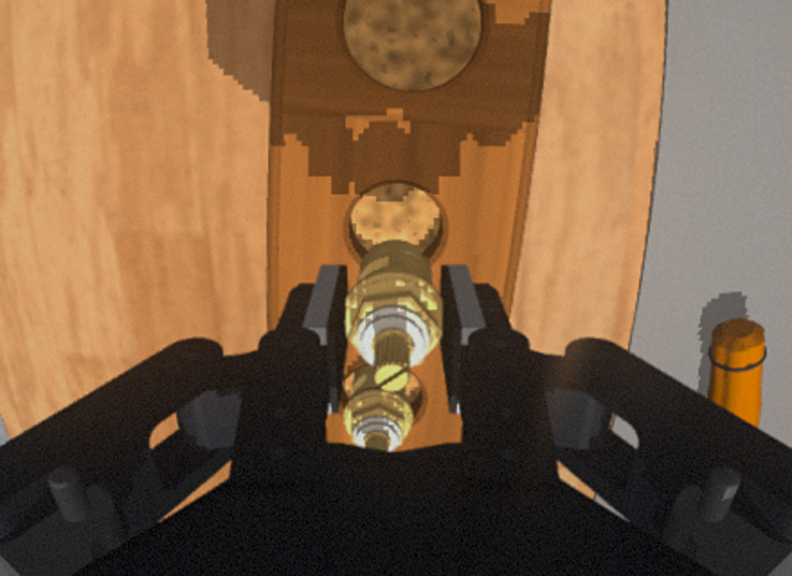

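```bash
python3 - <<'E'
from h import *
import pickle; M=pickle.load(open("M7.pkl","rb"))
f=lambda x,y,z: print(np.round(onz("wrist",(x/1.8+60,y/1.8+100),z,M),4))
f(391,378,.116); f(393,305,.094); f(396,227,.026); f(412,20,.026)
E
```

```text
[ 0.4569 -0.2738  0.116 ]
[ 0.4573 -0.2669  0.094 ]
[ 0.4584 -0.2701  0.026 ]
[ 0.4636 -0.1978  0.026 ]
```

Call:
apply_moves([
  [0,0,0.02,0,0.9],
  [0,0,0.018,0,0.9],
  [0,0,0.008,0,0.9],
  [0,0,0.002,0,0.9],
  [0,0,0,0,0.9],
  [0,0,0,0,0.9],
])

```text
clock: 12.88
ee_pos: [0.4589, -0.2708, 0.0322]
tcp_rot: [0.707, 0.707, 0.0, 0.001]
force: [-0.7, 3.1, 12.6]
finger_gap: 0.0248
```

Call:
apply_moves([
  [0,0,-0.001,0,0.9],
  [0,0,0,0,0.8],
  [0,0,0,0,0.6],
  [0,0,0,0,0.4],
  [0,0,0,0,0.3],
  [0,0,0,0,0.3],
])

```text
clock: 13.62
ee_pos: [0.4576, -0.2711, 0.0323]
tcp_rot: [0.707, 0.707, 0.0, -0.0]
force: [-0.2, -0.2, 0.3]
finger_gap: 0.0601
```

```bash
python3 - <<'E'
from h import *
pose(); M,im=snap("wrist","w8.png",(60,100,500,420),1.8)
import pickle; pickle.dump(M,open("M8.pkl","wb"))
E
```

```text
t 13.62 tcp [ 0.4576 -0.2711  0.0323] yaw 90.01 zax [-0.  0. -1.] F [-0.2 -0.2  0.3] gap 0.0601
```

View pics/w8.png

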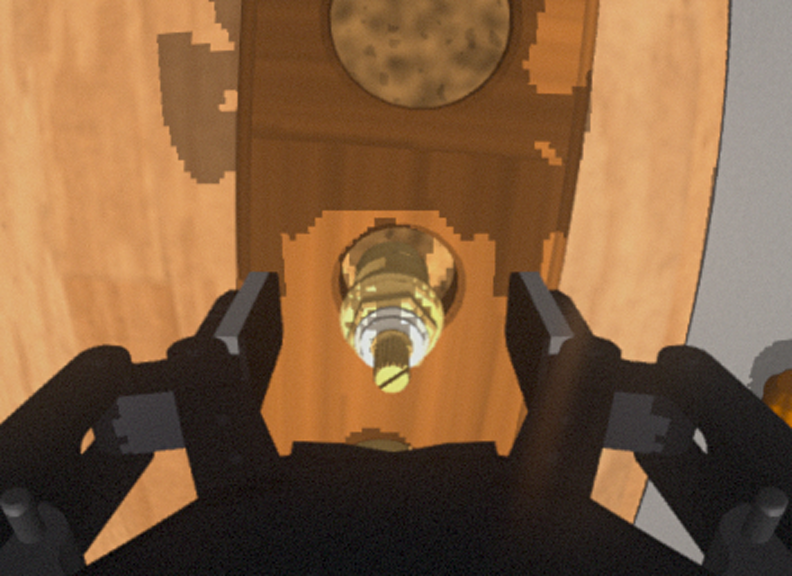

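```bash
python3 - <<'E'
from h import *
import pickle; M=pickle.load(open("M8.pkl","rb"))
f=lambda x,y,z: print(np.round(onz("wrist",(x/1.8+60,y/1.8+100),z,M),4))
f(392,379,.069); f(392,312,.047);f(398,280,.026); f(421,15,.026)
E
```

```text
[ 0.4566 -0.2738  0.069 ]
[ 0.4565 -0.2687  0.047 ]
[ 0.4581 -0.2695  0.026 ]
[ 0.4638 -0.1975  0.026 ]
```

Call:
apply_moves([
  [0,0,-0.05,0,0.2],
  [0,0,-0.045,0,0.2],
  [0.033,0.0288,0,0,0.2],
  [0.033,0.0288,0,0,0.2],
  [0.033,0.0287,0,0,0.2],
  [0.033,0.0287,0.02,0,0.2],
  [0.033,0.0287,0.03,0,0.2],
  [0,0,0,0,0.3],
  [0,0,0,0,0.3],
])

```text
clock: 14.8
ee_pos: [0.601, -0.1063, 0.0772]
tcp_rot: [0.707, 0.707, -0.0, -0.0]
force: [-0.5, 0.1, 0.3]
finger_gap: 0.0599
```

```bash
python3 - <<'E'
from h import *
pose(); M,im=snap("wrist","w9.png",(60,100,500,420),1.8)
import pickle; pickle.dump(M,open("M9.pkl","wb"))
E
```

```text
t 14.8 tcp [ 0.601  -0.1063  0.0772] yaw 90.02 zax [-0.001 -0.    -1.   ] F [-0.5  0.1  0.3] gap 0.0599
```

View pics/w9.png

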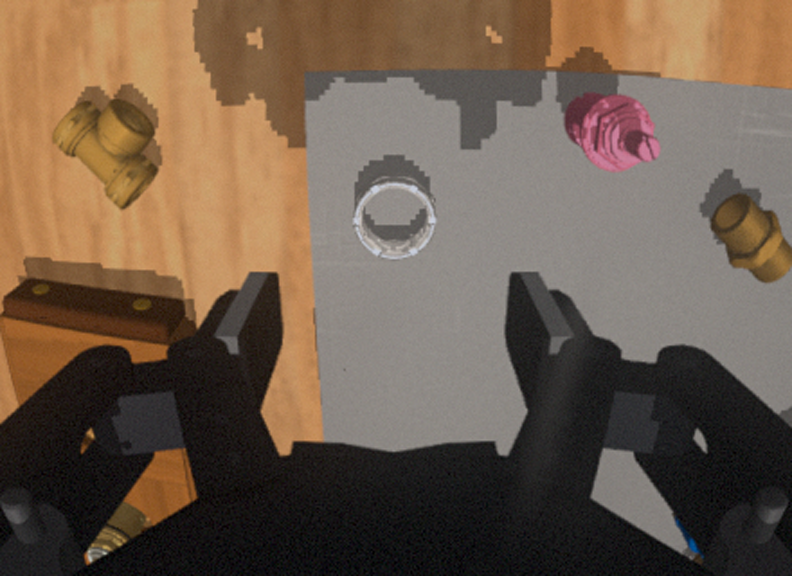

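```bash
python3 - <<'E'
from h import *
import pickle; M=pickle.load(open("M9.pkl","rb"))
f=lambda x,y,z: print(np.round(onz("wrist",(x/1.8+60,y/1.8+100),z,M),4))
f(395,219,.014); f(353,219,.014); f(437,219,.014)
E
```

```text
[ 0.6008 -0.1056  0.014 ]
[ 0.5851 -0.1056  0.014 ]
[ 0.6164 -0.1056  0.014 ]
```

Call:
apply_moves([
  [0.0005,0,0.03,0,0.3],
  [0,0,0.03,0,0.3],
  [0,0,0.013,0,0.3],
  [0,0,0,0,0.5],
  [0,0,0,0,0.7],
  [0,0,0,0,0.9],
  [0,0,0,0,0.9],
  [0,0,0,0,0.9],
])

```text
clock: 15.85
ee_pos: [0.602, -0.1059, 0.0056]
tcp_rot: [0.707, 0.707, 0.0, 0.001]
force: [-2.1, -1.3, 8.1]
finger_gap: 0.0284
```

```bash
python3 - <<'E'
from h import *
pose(); M,im=snap("wrist","w10.png",(60,100,500,420),1.8)
E
```

```text
t 15.85 tcp [ 0.602  -0.1059  0.0056] yaw 89.99 zax [ 0.002 -0.001 -1.   ] F [-2.1 -1.3  8.1] gap 0.0284
```

View pics/w10.png

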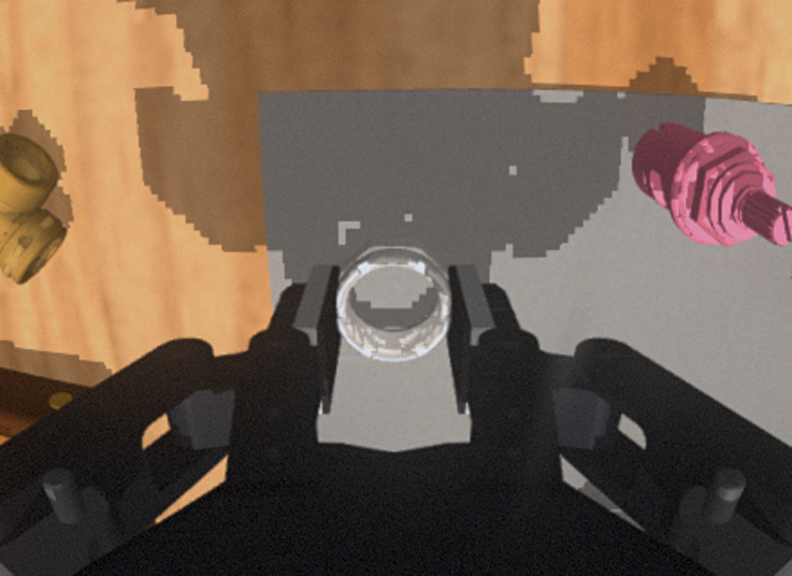

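Call:
apply_moves([
  [0,0,-0.02,0,0.9],
  [0,0,-0.04,0,0.9],
  [0,0,-0.04,0,0.9],
  [-0.033,-0.029,0,0,0.9],
  [-0.033,-0.029,0,0,0.9],
  [-0.033,-0.029,0,0,0.9],
  [-0.033,-0.029,0,0,0.9],
  [-0.033,-0.029,0,0,0.9],
  [0,0,0,0,0.9],
  [0,0,0,0,0.9],
])

```text
clock: 17.15
ee_pos: [0.457, -0.2704, 0.1055]
tcp_rot: [0.707, 0.707, 0.0, 0.001]
force: [-0.1, -0.3, 0.1]
finger_gap: 0.0284
```

```bash
python3 - <<'E'
from h import *
pose(); M,im=snap("wrist","w11.png",(60,100,500,420),1.8)
import pickle; pickle.dump(M,open("M11.pkl","wb"))
im=imaging.camera("top")[:,:,::-1]; cv2.imwrite("pics/t11.png",cv2.resize(im[210:300,310:460],None,fx=5,fy=5,interpolation=2))
im=imaging.camera("scene")[:,:,::-1]; cv2.imwrite("pics/s11.png",cv2.resize(im[110:240,300:430],None,fx=4.5,fy=4.5,interpolation=2))
E
```

```text
t 17.15 tcp [ 0.457  -0.2704  0.1055] yaw 90.01 zax [ 0.001 -0.    -1.   ] F [-0.1 -0.3  0.1] gap 0.0284
```

View pics/w11.png

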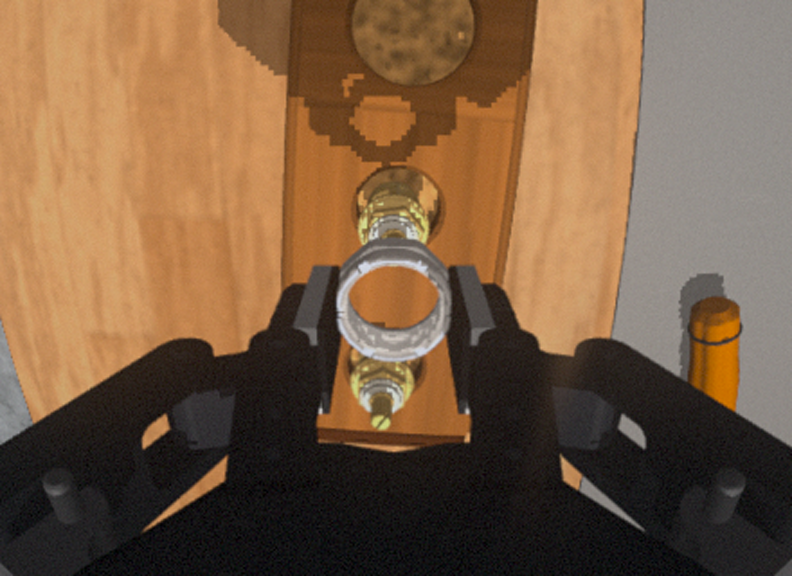

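View pics/s11.png

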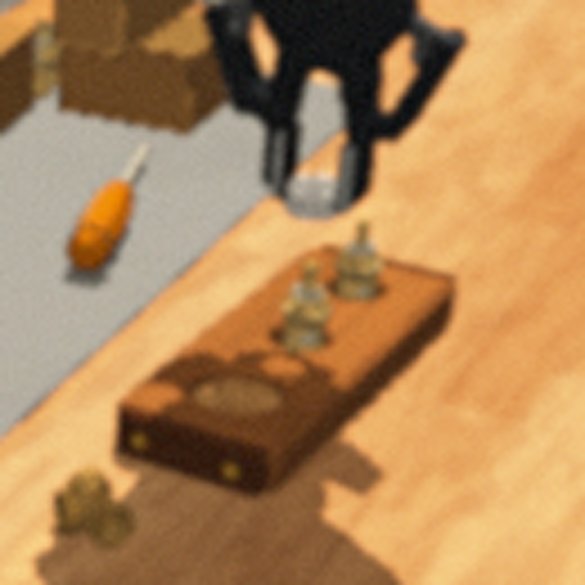

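```bash
python3 - <<'E'
from h import *
import pickle; M=pickle.load(open("M11.pkl","rb"))
f=lambda x,y,z: print(np.round(onz("wrist",(x/1.8+60,y/1.8+100),z,M),4))
f(395,215,.045); f(381,421,.069); f(383,383,.046)
for z in (.1,.114): f(394,302,z)
for p in ((.457,-.271,.045),(.457,-.271,.051)): print((proj("wrist",p,M)-[60,100])*1.8)
E
```

```text
[ 0.4569 -0.2672  0.045 ]
[ 0.4516 -0.3423  0.069 ]
[ 0.4521 -0.3401  0.046 ]
[ 0.4564 -0.2752  0.1   ]
[ 0.4564 -0.2682  0.114 ]
[395.28250656 224.76494569]
[395.34611671 230.20479267]
```

Call:
apply_moves([
  [0,0,0.02,0,0.9],
  [0,0,0.017,0,0.9],
  [0,0,0,0,0.9],
  [0,0,0,0,0.9],
])

```text
clock: 17.8
ee_pos: [0.4567, -0.2704, 0.0676]
tcp_rot: [0.707, 0.707, 0.0, -0.0]
force: [0.1, -0.3, -0.7]
finger_gap: 0.0286
```

```bash
python3 - <<'E'
from h import *
pose(); M,im=snap("wrist","w12.png",(200,200,360,340),4)
import pickle; pickle.dump(M,open("M12.pkl","wb"))
E
```

```text
t 17.8 tcp [ 0.4567 -0.2704  0.0676] yaw 90.03 zax [ 0.  0. -1.] F [ 0.1 -0.3 -0.7] gap 0.0286
```

View pics/w12.png

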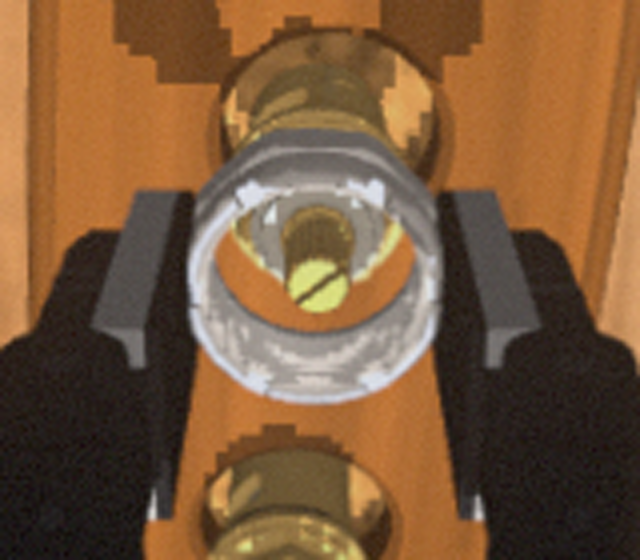

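```bash
python3 - <<'E'
from h import *
import pickle; M=pickle.load(open("M12.pkl","rb"))
f=lambda x,y,z: print(np.round(onz("wrist",(x/4+200,y/4+200),z,M),4))
f(319,287,.069); f(315,283,.076); f(315,403,.076)
# fit: inner hole top edge/bottom
f(315,330,.062); f(315,185,.076);f(315,330,.064)
E
```

```text
[ 0.4565 -0.274   0.069 ]
[ 0.456  -0.2698  0.076 ]
[ 0.456  -0.2863  0.076 ]
[ 0.456  -0.2839  0.062 ]
[ 0.456  -0.2575  0.076 ]
[ 0.456  -0.2828  0.064 ]
```

```bash
python3 - <<'E'
from h import *
import pickle; M=pickle.load(open("M12.pkl","rb"))
f=lambda x,y,z: print(np.round(onz("wrist",(x/4+200,y/4+200),z,M),4))
f(320,238,.055)
for c in ((.4565,-.274),(.4565,-.272),(.4565,-.270)):
  for z,r in ((.069,.005),(.055,.009),(.045,.0135)):
    q=np.array([(proj("wrist",(c[0]+r*np.cos(t),c[1]+r*np.sin(t),z),M)-200)*4 for t in np.linspace(0,6.28,60)])
    print(c,z,"x",q[:,0].min().round(),q[:,0].max().round(),"y",q[:,1].min().round(),q[:,1].max().round())
E
```

```text
[ 0.4567 -0.2739  0.055 ]
(0.4565, -0.274) 0.069 x 278.0 360.0 y 251.0 323.0
(0.4565, -0.274) 0.055 x 251.0 387.0 y 176.0 299.0
(0.4565, -0.274) 0.045 x 222.0 416.0 y 117.0 295.0
(0.4565, -0.272) 0.069 x 278.0 360.0 y 236.0 309.0
(0.4565, -0.272) 0.055 x 250.0 387.0 y 162.0 286.0
(0.4565, -0.272) 0.045 x 221.0 416.0 y 103.0 282.0
(0.4565, -0.27) 0.069 x 278.0 361.0 y 220.0 295.0
(0.4565, -0.27) 0.055 x 250.0 388.0 y 147.0 273.0
(0.4565, -0.27) 0.045 x 221.0 416.0 y 89.0 270.0
```

Call:
apply_moves([
  [-0.0028,0.0005,0,0,0.9],
  [0,0,0.006,0,0.9],
  [0,0,0.005,0,0.9],
  [0,0,0.003,0,0.9],
  [0,0,0,0,0.9],
])

```text
clock: 18.48
ee_pos: [0.4567, -0.2732, 0.053]
tcp_rot: [0.707, 0.707, -0.0, -0.0]
force: [-0.6, -0.2, -0.1]
finger_gap: 0.0285
```

```bash
python3 - <<'E'
from h import *
pose(); M,im=snap("wrist","w13.png",(200,200,360,340),4)
E
```

```text
t 18.48 tcp [ 0.4567 -0.2732  0.053 ] yaw 90.01 zax [-0.  0. -1.] F [-0.6 -0.2 -0.1] gap 0.0285
```

View pics/w13.png

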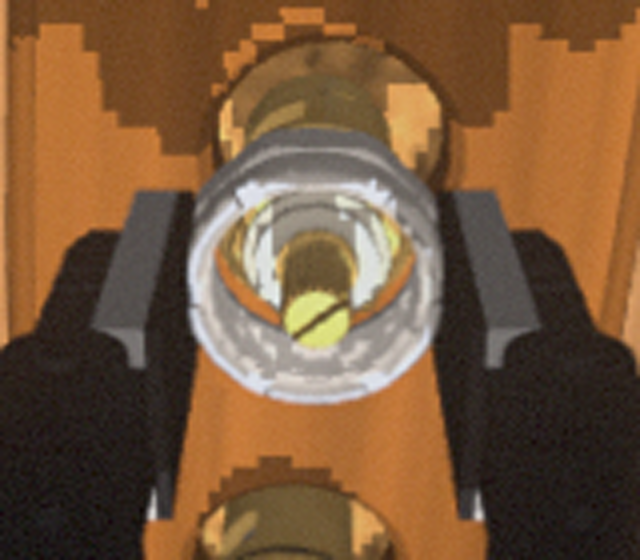

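Call:
apply_moves([
  [0,0,0.002,0,0.9],
  [0,0,0,0,0.9],
  [0,0,0,0,0.8],
  [0,0,0,0,0.6],
  [0,0,0,0,0.4],
  [0,0,0,0,0.4],
  [0,0,-0.02,0,0.4],
  [0,0,-0.02,0,0.3],
  [0,0,0,0,0.3],
])

```text
clock: 19.65
ee_pos: [0.4576, -0.2738, 0.0925]
tcp_rot: [0.707, 0.707, 0.0, 0.001]
force: [-0.2, 0.2, -0.4]
finger_gap: 0.06
```

```bash
python3 - <<'E'
from h import *
pose(); M,im=snap("wrist","w14.png",(60,100,500,420),1.8)
E
```

```text
t 19.65 tcp [ 0.4576 -0.2738  0.0925] yaw 90.0 zax [ 0.002 -0.001 -1.   ] F [-0.2  0.2 -0.4] gap 0.06
```

View pics/w14.png

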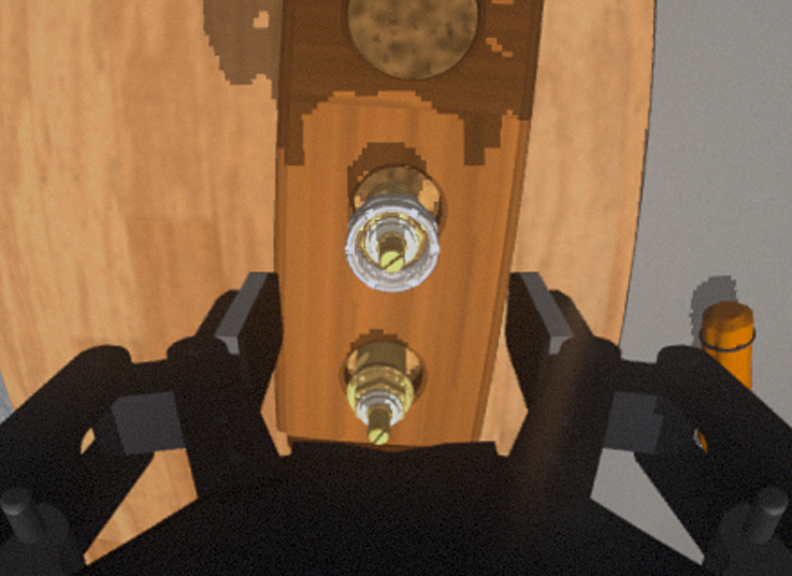

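```bash
python3 - <<'E'
from h import *
for p in ((172,227),(129,254),(201,266),(165,293)):
  print(np.round(onz("top",p,.06),3),np.round(onz("top",p,.0),3))
for p in ((250,261),(312,258),(250,290),(316,310),(257,311)): print("s",np.round(onz("scene",p,.06),3))
E
```

```text
[0.506 0.146 0.06 ] [0.515 0.158 0.   ]
[0.453 0.225 0.06 ] [0.459 0.241 0.   ]
[0.433 0.087 0.06 ] [0.438 0.096 0.   ]
[0.381 0.152 0.06 ] [0.383 0.164 0.   ]
s [0.504 0.165 0.06 ]
s [0.415 0.104 0.06 ]
s [0.462 0.227 0.06 ]
s [0.351 0.215 0.06 ]
s [0.426 0.261 0.06 ]
```

Call:
apply_moves([
  [0,0,-0.04,0,0.2],
  [0.02,0.0135,-0.045,0,0.2],
  [0.05,0.014,-0.01,0,0.2],
  [0.05,0.014,0,0,0.2],
  [0.05,0.014,0,0,0.2],
  [0.05,0.014,0,0,0.2],
  [0.05,0.014,0,0,0.2],
  [0.05,0.0125,0,0,0.2],
  [0.05,0.0125,0,0,0.2],
  [0.05,0.0125,0,0,0.2],
  [0.05,0.0125,0,0,0.2],
  [0.01,0,0.03,0,0.25],
  [0,0,0.04,0,0.3],
  [0,0,0,0,0.3],
  [0,0,0,0,0.3],
])

```text
clock: 21.58
ee_pos: [0.5906, 0.2067, 0.1171]
tcp_rot: [0.707, 0.707, 0.0, -0.0]
force: [0.9, 0.0, 0.1]
finger_gap: 0.0599
```

```bash
python3 - <<'E'
from h import *
pose(); M,im=snap("wrist","w15.png",None,1.4)
import pickle; pickle.dump(M,open("M15.pkl","wb"))
E
```

```text
t 21.57 tcp [0.5906 0.2067 0.1171] yaw 90.0 zax [ 0.  0. -1.] F [0.9 0.  0.1] gap 0.0599
```

View pics/w15.png

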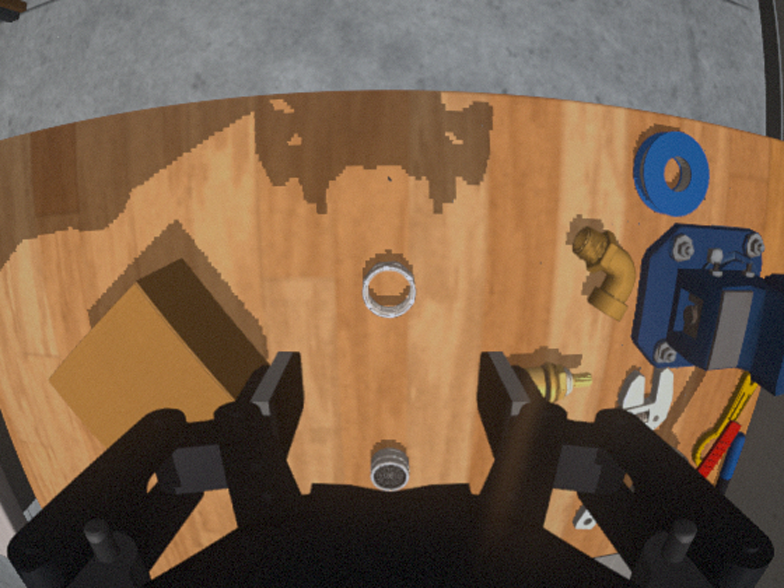

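```bash
python3 - <<'E'
from h import *
import pickle; M=pickle.load(open("M15.pkl","rb"))
for p in ((389,290),(362,290),(416,290),(389,318)): print(np.round(onz("wrist",(p[0]/1.4,p[1]/1.4),.014,M),4))
E
```

```text
[0.5892 0.2063 0.014 ]
[0.574  0.2063 0.014 ]
[0.6045 0.2063 0.014 ]
[0.5892 0.1896 0.014 ]
```

Call:
apply_moves([
  [-0.0007,-0.0014,0.04,0,0.3],
  [0,0,0.04,0,0.3],
  [0,0,0.022,0,0.3],
  [0,0,0.01,0,0.3],
  [0,0,0,0,0.5],
  [0,0,0,0,0.7],
  [0,0,0,0,0.9],
  [0,0,0,0,0.9],
  [0,0,0,0,0.9],
])

```text
clock: 22.75
ee_pos: [0.5896, 0.2063, 0.0058]
tcp_rot: [0.707, 0.707, 0.001, 0.0]
force: [-1.6, 0.1, 8.8]
finger_gap: 0.0282
```

```bash
python3 - <<'E'
from h import *
pose(); M,im=snap("wrist","w16.png",(200,200,360,340),4)
E
```

```text
t 22.75 tcp [0.5896 0.2063 0.0058] yaw 90.0 zax [ 0.002  0.001 -1.   ] F [-1.6  0.1  8.8] gap 0.0282
```

View pics/w16.png

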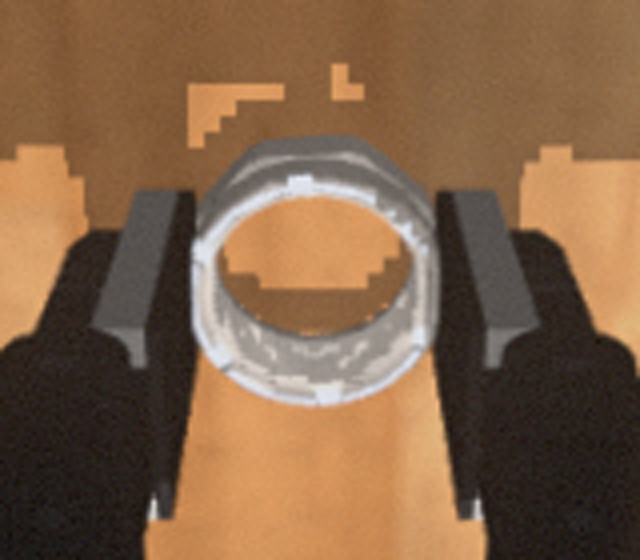

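Call:
apply_moves([
  [0,0,-0.02,0,0.9],
  [0,0,-0.05,0,0.9],
  [-0.02,-0.005,-0.05,0,0.9],
  [-0.05,-0.0125,0,0,0.9],
  [-0.05,-0.0125,0,0,0.9],
  [-0.05,-0.0125,0,0,0.9],
  [-0.05,-0.0125,0,0,0.9],
  [-0.05,-0.0125,0,0,0.9],
  [-0.05,-0.0125,0,0,0.9],
  [-0.05,-0.0125,0,0,0.9],
  [-0.05,-0.0125,0,0,0.9],
  [-0.05,-0.0125,0,0,0.9],
  [-0.05,-0.0125,0,0,0.9],
  [-0.03,-0.0083,0.01,0,0.9],
  [0,0,0.01,0,0.9],
  [0,0,0,0,0.9],
  [0,0,0,0,0.9],
])

```text
clock: 24.92
ee_pos: [0.4514, -0.3431, 0.1052]
tcp_rot: [0.706, 0.708, 0.0, 0.0]
force: [0.6, 0.3, -0.3]
finger_gap: 0.0282
```

```bash
python3 - <<'E'
from h import *
pose(); M,im=snap("wrist","w17.png",(60,100,500,420),1.8)
import pickle; pickle.dump(M,open("M17.pkl","wb"))
E
```

```text
t 24.93 tcp [ 0.4514 -0.3431  0.1052] yaw 90.1 zax [ 0.001 -0.    -1.   ] F [ 0.6  0.3 -0.3] gap 0.0282
```

View pics/w17.png

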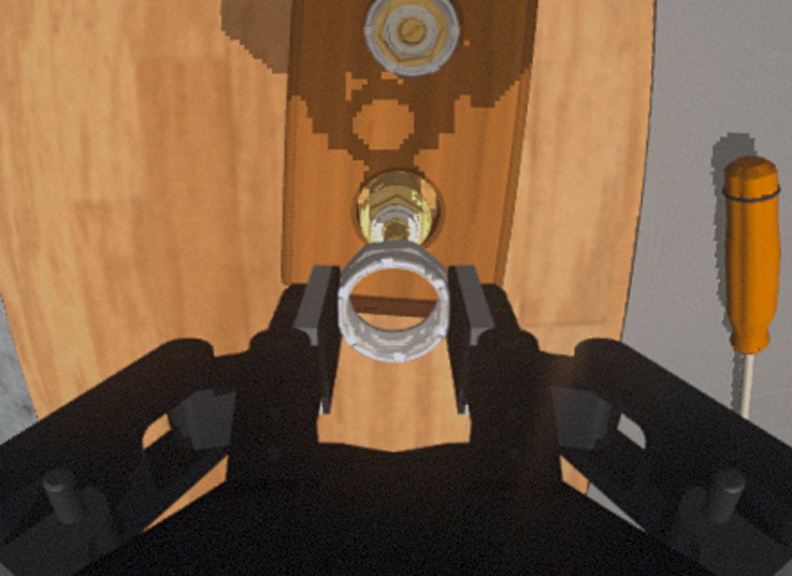

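Call:
apply_moves([
  [0,0,0.02,0,0.9],
  [0,0,0.0175,0,0.9],
  [0,0,0,0,0.9],
  [0,0,0,0,0.9],
])

```text
clock: 25.48
ee_pos: [0.4508, -0.3439, 0.0667]
tcp_rot: [0.707, 0.707, 0.0, -0.0]
force: [-0.5, 0.1, -0.7]
finger_gap: 0.0281
```

```bash
python3 - <<'E'
from h import *
pose(); M,im=snap("wrist","w18.png",(200,200,360,340),4)
import pickle; pickle.dump(M,open("M18.pkl","wb"))
E
```

```text
t 25.48 tcp [ 0.4508 -0.3439  0.0667] yaw 90.02 zax [-0.  0. -1.] F [-0.5  0.1 -0.7] gap 0.0281
```

View pics/w18.png

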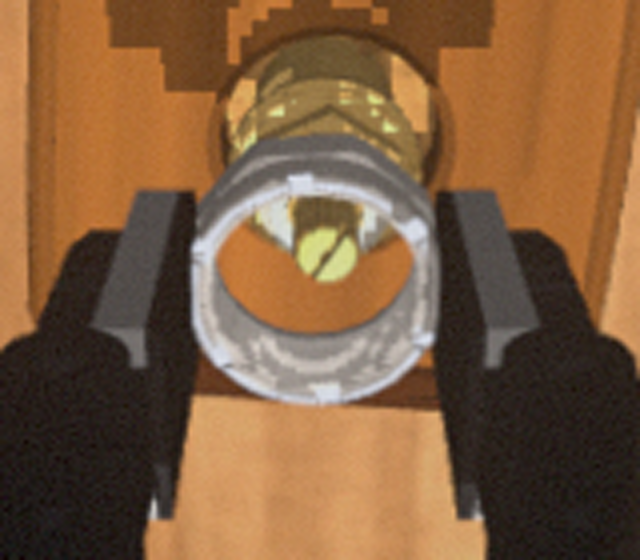

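Call:
apply_moves([
  [0.0017,0.001,0,0,0.9],
  [0,0,0.006,0,0.9],
  [0,0,0.005,0,0.9],
  [0,0,0.002,0,0.9],
  [0,0,0,0,0.9],
])

```text
clock: 26.15
ee_pos: [0.4516, -0.3423, 0.0536]
tcp_rot: [0.707, 0.707, 0.0, -0.0]
force: [-0.8, -0.3, -1.3]
finger_gap: 0.0283
```

```bash
python3 - <<'E'
from h import *
pose(); M,im=snap("wrist","w19.png",(200,200,360,340),4)
E
```

```text
t 26.15 tcp [ 0.4516 -0.3423  0.0536] yaw 90.01 zax [-0.  0. -1.] F [-0.8 -0.3 -1.3] gap 0.0283
```

View pics/w19.png

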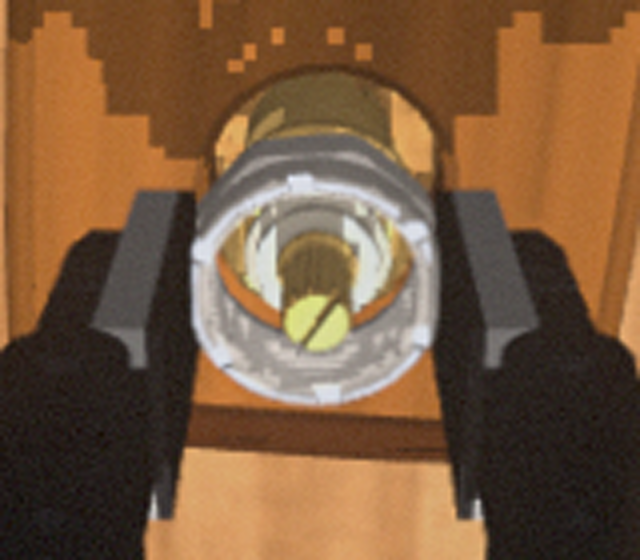

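Aligned just as the first one was, with the stem at (317,322), so I'll lower the last bit and release.

Call:
apply_moves([
  [0,0,0.0025,0,0.9],
  [0,0,0,0,0.9],
  [0,0,0,0,0.8],
  [0,0,0,0,0.6],
  [0,0,0,0,0.4],
  [0,0,0,0,0.4],
  [0,0,-0.02,0,0.4],
  [0,0,-0.02,0,0.3],
  [0,0,0,0,0.3],
])

```text
clock: 27.32
ee_pos: [0.4528, -0.3432, 0.094]
tcp_rot: [0.707, 0.707, 0.0, 0.002]
force: [0.0, 0.7, -0.3]
finger_gap: 0.0598
```

```bash
python3 - <<'E'
from h import *
pose(); M,im=snap("wrist","w20.png",(60,100,500,420),1.8)
E
```

```text
t 27.32 tcp [ 0.4528 -0.3432  0.094 ] yaw 89.99 zax [ 0.003 -0.002 -1.   ] F [ 0.   0.7 -0.3] gap 0.0598
```

View pics/w20.png

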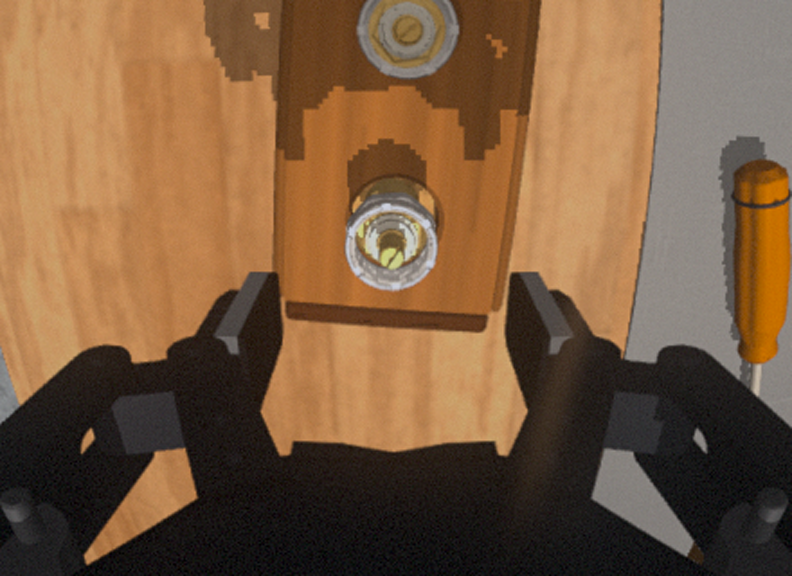

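Call:
apply_moves([
  [0,0,-0.04,0,0.2],
  [0.019,0.012,-0.04,0,0.2],
  [0.05,0.016,-0.01,0,0.2],
  [0.05,0.016,0,0,0.2],
  [0.05,0.016,0,0,0.2],
  [0.05,0.016,0,0,0.2],
  [0.05,0.016,0,0,0.2],
  [0.05,0.016,0,0,0.2],
  [0.05,0.016,0,0,0.2],
  [0.05,0.016,0.03,0,0.2],
  [0,0,0.05,0,0.3],
  [0,0,0,0,0.3],
  [0,0,0,0,0.3],
])

```text
clock: 29.0
ee_pos: [0.5921, 0.0762, 0.1027]
tcp_rot: [0.707, 0.707, 0.0, 0.0]
force: [0.1, 0.3, 0.8]
finger_gap: 0.0599
```

```bash
python3 - <<'E'
from h import *
pose(); M,im=snap("wrist","w21.png",None,1.4)
import pickle; pickle.dump(M,open("M21.pkl","wb"))
E
```

```text
t 29.0 tcp [0.5921 0.0762 0.1027] yaw 89.96 zax [ 0.001  0.    -1.   ] F [0.1 0.3 0.8] gap 0.0599
```

View pics/w21.png

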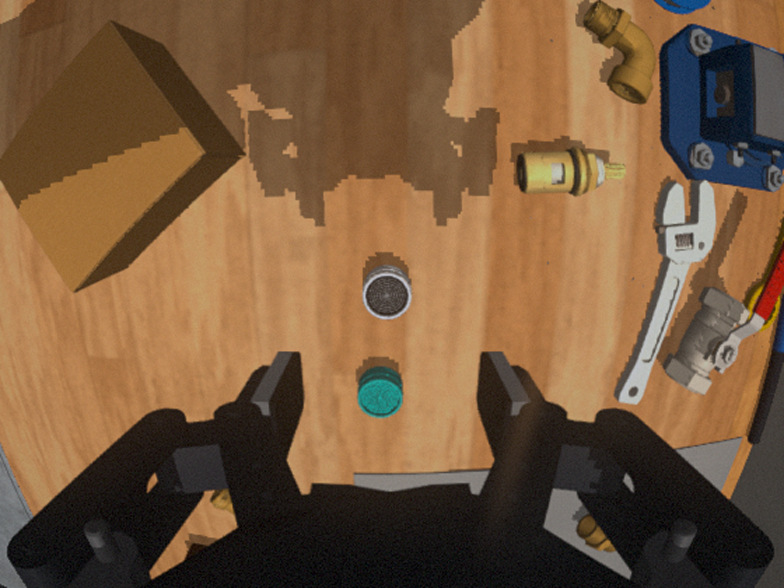

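```bash
python3 - <<'E'
from h import *
import pickle; M=pickle.load(open("M21.pkl","rb"));M6=pickle.load(open("M6.pkl","rb"))
for p in ((387,295),(363,295),(411,295),(387,319)): print(np.round(onz("wrist",(p[0]/1.4,p[1]/1.4),.0175,M),4))
print(tri([ray("wrist",(387/1.4,295/1.4),M),ray("wrist",(243/1.4,157/1.4),M6)]))
E
```

```text
[0.5897 0.078  0.0175]
[0.5772 0.078  0.0175]
[0.6023 0.078  0.0175]
[0.5897 0.0647 0.0175]
(array([0.59003315, 0.07690766, 0.01245873]), [np.float64(0.0004687293230099576), np.float64(0.00046872932300976415)])
```

Call:
apply_moves([
  [0.0015,-0.002,0.045,0,0.3],
  [0,0,0.035,0,0.3],
  [0,0,0.0125,0,0.3],
  [0,0,0,0,0.5],
  [0,0,0,0,0.7],
  [0,0,0,0,0.9],
  [0,0,0,0,0.9],
  [0,0,0,0,0.9],
  [0,0,0,0,0.9],
])

```text
clock: 30.18
ee_pos: [0.5907, 0.0782, 0.0106]
tcp_rot: [0.707, 0.707, 0.001, 0.001]
force: [-0.6, 0.1, 10.2]
finger_gap: 0.0193
```

```bash
python3 - <<'E'
from h import *
pose(); M,im=snap("wrist","w22.png",(200,200,360,340),4)
E
```

```text
t 30.18 tcp [0.5907 0.0782 0.0106] yaw 89.99 zax [ 0.003 -0.    -1.   ] F [-0.6  0.1 10.2] gap 0.0193
```

View pics/w22.png

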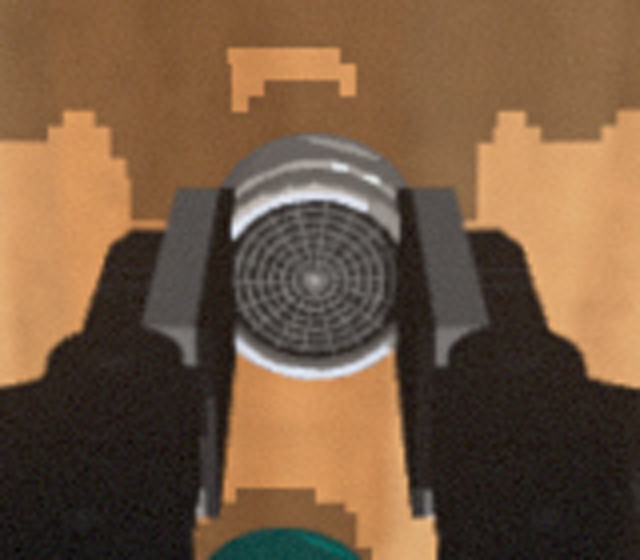

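Call:
apply_moves([
  [0,0,-0.02,0,0.9],
  [0,0,-0.04,0,0.9],
  [-0.046,-0.0211,-0.03,0,0.9],
  [-0.046,-0.0211,0,0,0.9],
  [-0.046,-0.0211,0,0,0.9],
  [-0.046,-0.0211,0,0,0.9],
  [-0.046,-0.0211,0,0,0.9],
  [-0.046,-0.0211,0.02,0,0.9],
  [0,0,0,0,0.9],
  [0,0,0,0,0.9],
])

```text
clock: 31.48
ee_pos: [0.4637, -0.1977, 0.08]
tcp_rot: [0.707, 0.707, 0.0, 0.001]
force: [0.5, -0.4, 0.1]
finger_gap: 0.0186
```

```bash
python3 - <<'E'
from h import *
pose(); M,im=snap("wrist","w23.png",(60,100,500,420),1.8)
for z in (.026,):
    q=np.array([(proj("wrist",(.464+.024*np.cos(t),-.198+.024*np.sin(t),z),M)-[60,100])*1.8 for t in np.linspace(0,6.28,60)])
    print(q.min(0),q.max(0))
E
```

```text
t 31.48 tcp [ 0.4637 -0.1977  0.08  ] yaw 90.0 zax [ 0.001 -0.    -1.   ] F [ 0.5 -0.4  0.1] gap 0.0186
[329.44083823 164.35125969] [463.19962907 290.56947212]
```

View pics/w23.png

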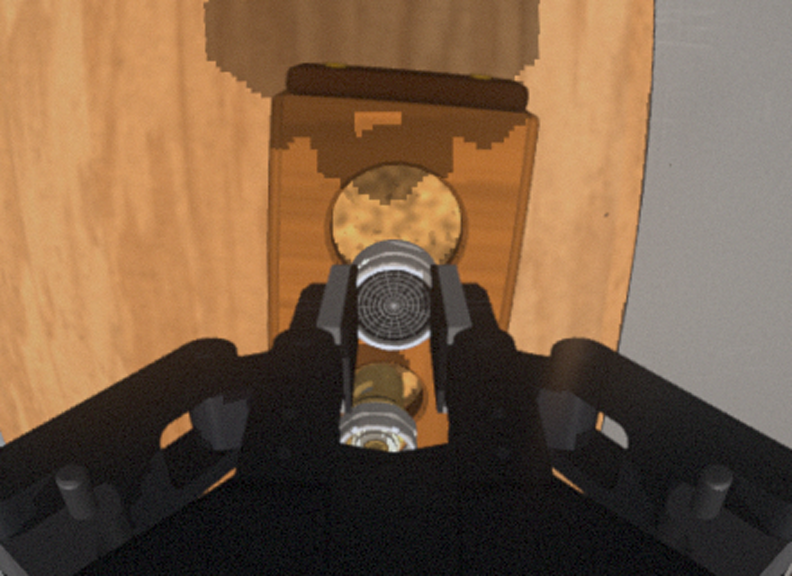

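Call:
apply_moves([
  [0,0,0.025,0,0.9],
  [0,0,0.018,0,0.9],
  [0,0,0.006,0,0.9],
  [0,0,0.0025,0,0.9],
  [0,0,0,0,0.9],
  [0,0,0,0,0.9],
])

```text
clock: 32.28
ee_pos: [0.4632, -0.1971, 0.0284]
tcp_rot: [0.707, 0.707, -0.0, -0.0]
force: [-8.4, 5.6, 22.7]
finger_gap: 0.0187
```

Call:
apply_moves([
  [0,0,-0.001,0,0.9],
  [0,0,0,0,0.9],
])

```text
clock: 32.52
ee_pos: [0.4635, -0.1978, 0.0288]
tcp_rot: [0.707, 0.707, 0.0, 0.0]
force: [0.4, -0.2, 3.3]
finger_gap: 0.019
```

```bash
python3 - <<'E'
from h import *
pose(); M,im=snap("wrist","w24.png",(180,180,380,340),4)
E
```

```text
t 32.52 tcp [ 0.4635 -0.1978  0.0288] yaw 90.02 zax [ 0.001 -0.    -1.   ] F [ 0.4 -0.2  3.3] gap 0.019
```

View pics/w24.png

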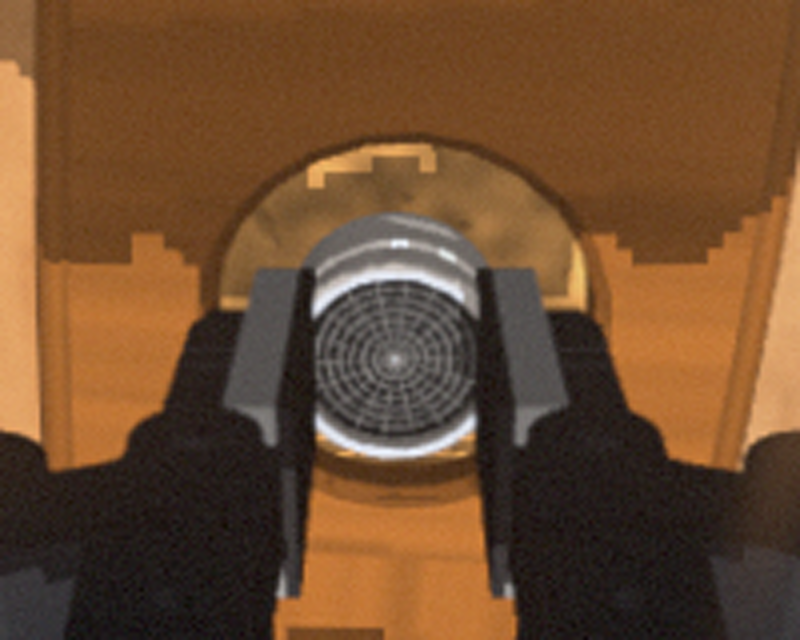

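Call:
apply_moves([
  [0,0,0,0,0.8],
  [0,0,0,0,0.6],
  [0,0,0,0,0.5],
  [0,0,0,0,0.5],
  [0,0,-0.02,0,0.5],
  [0,0,-0.04,0,0.4],
  [0,0,-0.06,0,0.2],
  [0.03,0,-0.05,0,0],
  [0.03,0,0,0,0],
  [0,0,0,0,0],
  [0,0,0,0,0],
])

```text
clock: 33.95
ee_pos: [0.4628, -0.1384, 0.198]
tcp_rot: [0.707, 0.707, -0.0, -0.0]
force: [-0.0, 0.2, -0.6]
finger_gap: 0.0852
```

```bash
python3 - <<'E'
from h import *
pose(); M,im=snap("wrist","w25.png",(60,60,500,400),1.8)
im=imaging.camera("scene")[:,:,::-1]; cv2.imwrite("pics/s25.png",cv2.resize(im[140:270,280:430],None,fx=5,fy=5,interpolation=2))
im=imaging.camera("top")[:,:,::-1]; cv2.imwrite("pics/t25.png",im)
E
```

```text
t 33.95 tcp [ 0.4628 -0.1384  0.198 ] yaw 90.0 zax [-0.001 -0.    -1.   ] F [-0.   0.2 -0.6] gap 0.0852
```

View pics/w25.png

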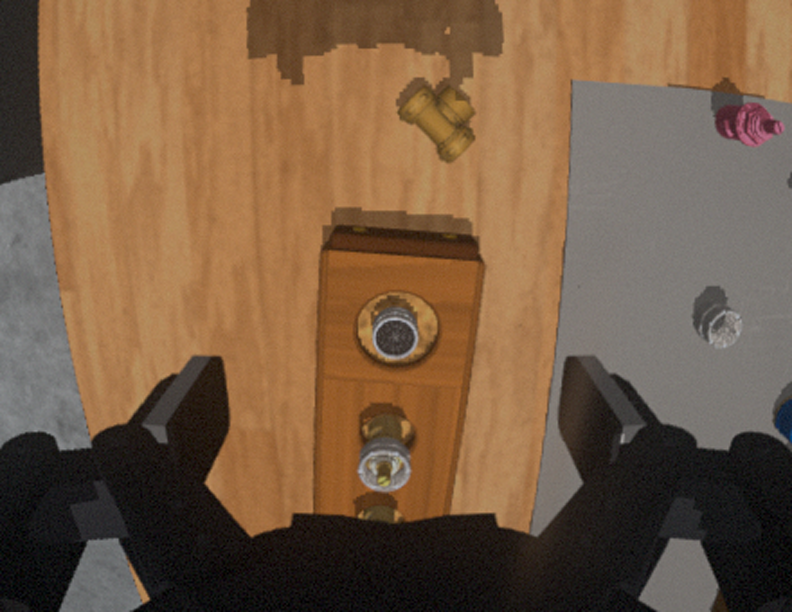

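View pics/s25.png

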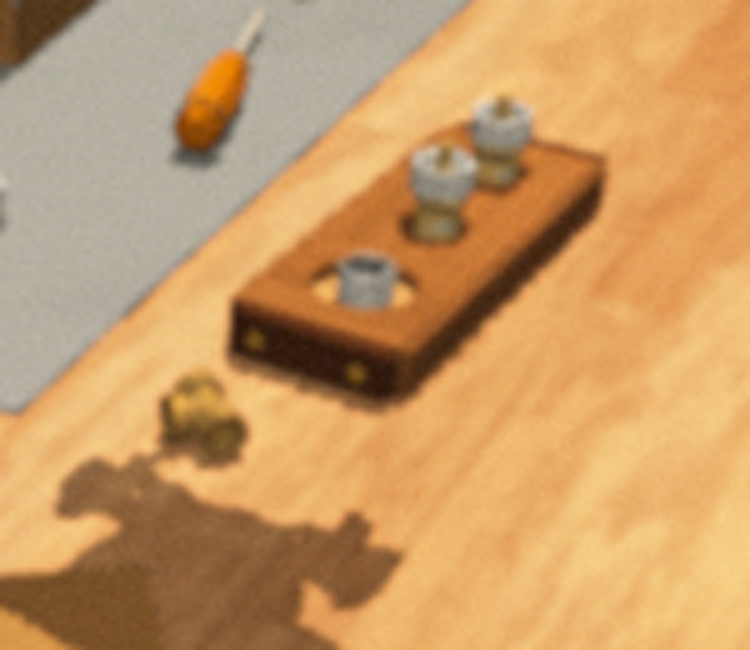

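View pics/t25.png

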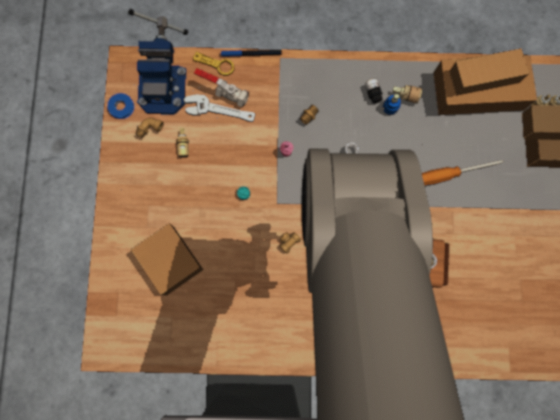

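The last views show both cartridges upright in the deep holes, each with its collar around the stem. The aerator stands mesh up in the seat at (394,335) in the wrist picture. Nothing else has moved, and the gripper is clear.

```bash
python3 -c "
from h import *; print(workorder.finish_job())"
```

```text
the job is handed in; nothing more can be done
None
```

The overhaul set is made up in the parts block, and I handed it in at about 34 s of the 112 s allowed. I set the two upright brass cartridges in the deep holes first, then put a flat chrome collar over each stem, then placed the aerator in the shallow seat.

**Last checks:** the scene and wrist pictures show both cartridges standing upright with their collars around the stems. The aerator stands mesh up in its seat. The pink and turquoise look-alikes, the worn cartridge and the tall collar lie where they were. The gripper was open and clear of everything, and no wrist force reading I took was above about 25 N (highest about 23 N up, when the aerator met its seat).

**Disagreements:**
- **Collar height:** I judged that the collars rest low on the hexagon or flange from the pictures and from where I released them, and did not measure it afterwards.
- **Position estimates:** early estimates of the cartridge positions differed by 3 to 5 mm along the block. I corrected each collar by looking through its ring before lowering it the last bit.
- **Finger opening:** the reading on gripped parts was about 2.5 to 4 mm below their stated widths, the same way each time.
- **Tall collar:** the trained network mixed it up with the flat ones. I told them apart by width and height.

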